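# Load a locator plate under the connector press and lock it with the indexing plunger

## Robot

A 7-joint arm with a two-finger parallel gripper is mounted at the origin on a cart in front of the work surface, level with it; the furniture and walls round the work are solid. World frame = base frame: x ahead of the robot, y to its left, z up, the work surface at z = 0. Lengths are in m, angles in rad, forces in N, time in s.
With the tool pointing down it reaches from about 0.4 to 0.85 m from the base axis. Payload 4.5 kg.
Tool frame: the origin (TCP) lies on the centre line of the jaws, within the pads' length; the fingertips stand 11 mm ahead of it and the grasp point (between the pads) lies 8 mm behind it; z points along the fingers, y is the line along which they close (so a half turn about z gives the same grasp; the last joint's range is limited). The gripper opens to 88 mm and grips with 3 to 60 N. Pads are 18 mm wide; open, the fingers measure 123 mm over their backs; the gripper's body (75 mm by 187 mm) begins 45 mm behind the grasp point.
Start: joints at [1.162, 0.689, -0.195, 1.565, 0.157, 0.902, -0.215], TCP at [0.268, -0.565, 0.25] pointing down, gripper open.
Joint ranges: [-3.01, 3.01], [-0.46, 2.08], [-1.47, 1.51], [0.13, 2.56], [-1, 4.14], [0.04, 2.09], [-2.66, 2.66]. Speed limits (rad/s): [2.57, 2.57, 3.14, 3.14, 3.14, 3.14, 3.14].

## Interface

Orientations are given as a unit quaternion [x, y, z, w].
In Python, from plant import * gives the robot as it stands. The module is installed in compiled form; this text tells all that it offers.
- The arm moves only by the tool send_rows, never from a script. Its argument "motion" is a list of rows, each an object of numbers: "x", "y", "z": the shift along the tool's x, y, z in cm; "rx", "ry", "rz": the turn, a rotation vector about the tool's x, y, z in rad; "jaw": the finger opening in cm, from 0 to 8.81. In form: [{"x": .., "y": .., "z": .., "rx": .., "ry": .., "rz": .., "jaw": ..}, ...]. A call has exactly 5 rows; each row shifts and turns the commanded pose from where the row before left it, along the tool's axes as they then stand; what a row does not reach is not made up. A row lasts 1/10 s, in which the tool goes at most 50 mm and 8.59 degrees, less where a joint would pass 70% of its speed; a pose out of reach is approached as far as the arm can. A call is refused whole if a number of a shift passes 5 or a number of a turn 0.15, either way. A call with a gripper value outside its range is refused whole. The fingers move at their own pace and stop on an object; "grip_force" is the grip in N (left out, the last holds). Time passes only in rows, so rows that do not move let the fingers close, or fill a call up. It gives the time, the measured TCP pose, the force, the opening and the grip force at its end, in the units of the state.
- get_state(): the state, without advancing time (a new reading comes with each control period).
- snapshot(name): name is "scene" or "top" or "wrist"; returns a dict with "img" (400x640x3 uint8, red, green, blue), "vertical_fov" (degrees; the focal length in pixels is half the picture's height over the tangent of half this angle, whatever the lens; pixels are square), "cx", "cy" (the principal point, pixels), "extrinsics" (4x4, takes a point from camera to world coordinates). Camera axes: x right, y up, looking along -z (the intrinsics and any distortion apply to the point x, -y, -z); pixel columns grow to the right and rows downward; lengths in m; the calibration is good to about 2 mm. A picture is of the moment at which its call begins. There is no depth.
- finish_job(): hands the job in; it is judged then, once.
The state is a dict: "clock": time; "q": joint angles; "qd": joint speeds; "joint_torque": joint torques, N m; "tool_pos": TCP position; "eef_rot": TCP orientation; "contact_force": force on the tool from outside, world axes, zero at the start; "moment": the same for the moment, N m; "opening": opening from 0.0 (shut) to 1.0 (fully open); "finger_force": force on a finger pad.
Only numpy, scipy, OpenCV 4.12 (cv2) and the standard library are available. Lean on these libraries where they do the work, as an engineer would, in place of code of your own. Each camera call takes 0.05 s, during which the arm holds its last target. There are 200 camera calls.

## Task

Get the connector press ready: pull up its black T-grip plunger and turn it a little under a quarter turn counter-clockwise so that it rests in its notch and stays up by itself, then slide the locator plate that carries the white housing in under the press bridge until it is fully home against the back stop. Then turn the T-grip back and let the plunger drop right down into the plate's slot, and let go. Keep the housing seated in its nest and off the press head, and leave the spare plate and everything else on the bench where it is.

Things in the scene. Friction and masses are not known exactly. Their poses are not given: they have to be found in the camera images.
- press: Grey bench press, fixed. Origin: on the worktop, under the middle of a plate that is fully home; +x is the way a plate is slid in (from the robot's side, yaw within 0.2), z up. Base 214 x 150 mm, x -140 to +74. Bed top 16 mm above the worktop, x -140 to +64, open at the front. Flat cylinder on the bridge at x +25, y 0: radius 26 mm, top 90 mm above the worktop. Only the T-grip is higher.
- mouth (a point): Middle of the bridge's front lower edge, press x -52, y 0, 56 mm above the worktop (40 above the bed); axes as the press. The bridge, on two pillars, covers press x -52 to +66, y -68 to +68, and is 14 mm thick (top at 70 mm). Only here can a plate be slid in.
- home (a point): Where the origin of the plate is when it is fully home: on the bed, press x 0, y 0, z 16 mm; axes as the press, plate axes parallel to them. The back stop's face is at press x +50. Guide strips 10 mm high beside it: inner faces at y +-43.5 (1.5 mm play a side) from x -50 to +50; in front of them flared lead-ins widen to about y +-53 at x -77.
- head (a point): Middle of the underside of the press head, which hangs from the bridge: press x +25, y 0, 45.5 mm above the worktop, 30 x 32 mm. It is 3.5 mm above the top of the housing when the plate lies on the bed.
- plunger (a joint): Height (m) of the spring plunger on the bridge, axis vertical at press x -34, y +29 mm. 0 = right down: its 6 mm pin ends 4 mm above the bed and bars the way (or stands in the plate's slot). Limit 0.0155; spring 5 N at 0, 12 N at the top. Its cross dog can turn only above 0.0132. Parked in the rest notch it stays at 0.011, pin 3 mm above a plate.
- plunger_turn (a joint): Turn (rad) of the T-grip about the plunger's axis, counter-clockwise seen from above. 0 = T-bar along press x, the plunger can go down; 1.22 = over the rest notch (lowered at 1.05 to 1.4 it drops in). Stops at -0.08 and 1.45. To leave the notch it must first be lifted above 0.0132.
- plunger_grip (a point): Middle of the black T-grip on the plunger: bar 36 mm long (point x axis), 11 mm thick (point y axis), 12 mm high; 112 mm above the worktop when the plunger is down. The point lifts and turns with it. Below the bar a 9 mm stem (17 mm collar under the bar); the sleeve, 21 mm across, ends 24 mm below this point while the plunger is down.
- plate: Aluminium locator plate to load, the one with the blue nest and the white housing: 100 x 84 x 12 mm, loose, 0.17 to 0.29 kg. Origin: middle of its underside; z up, +x to the nest end, which goes in first, -x to the black handle (robot's side, yaw within 0.55). Through slot 10 x 13 mm for the pin at x -34, y +29. Housing top 26 mm above the underside.
- plate_grip (a point): Grip point of the black handle of the plate with the housing: plate x -62.5, y 0, z 34 mm; axes as the plate. The handle is a flat bar 12 mm wide (plate y), 14 deep, 52 long, rising from the plate's front edge and leaning 30 degrees from vertical away from the nest; top end at x -72, z 50. An upright gripper strikes the T-grip or bridge before the plate is home; one along the bar's slope does not.
- nest (a point): Middle of the floor of the plate's blue nest: plate x +25, y 0, z 12 mm; axes as the plate. Nest walls are 8 mm high, with about 2 mm play round the housing.
- housing: White connector housing, 27 x 27 x 14 mm, lying loose in the blue nest; origin in the middle of its underside.
- spare_plate: Bystander, to be left where it is: a like plate with an empty red nest and the same handle; 50 mm high at the handle, origin in the middle of its underside. The two plates change places from start to start.
- spool_yellow: Bystander, to be left where it is: spool of yellow wire, 68 mm across, 51 mm high, standing; origin in the middle of its underside.
- spool_black: Bystander, to be left where it is: spool of black wire, 68 mm across, 51 mm high, standing; origin in the middle of its underside.
- spirit_bottle: Bystander, to be left where it is: white pump bottle, 64 mm across, 124 mm high, standing; origin in the middle of its underside.
- tape_yellow: Bystander, to be left where it is: yellow tape roll, 68 mm across, 18 mm high; origin in the middle of its underside.
- tape_black: Bystander, to be left where it is: black tape roll, 64 mm across, 18 mm high; origin in the middle of its underside.
- side_cutter: Bystander, to be left where it is: side cutter with red handles, lying, 55 x 152 x 12 mm (length along its y); origin in the middle of its underside.
- screwdriver_a: Bystander, to be left where it is: screwdriver with an orange-yellow handle, lying, 22 x 183 x 24 mm (length along its y); origin in the middle of its underside.

How it is judged:
By the outcome, as a careful person would: the job done as asked, in the order asked, and still so for the second after the job is handed in, with the robot touching nothing.
It also fails if it takes over 72 s, if anything falls off the work surface, if the arm or the gripper's body presses on something with over 40 N, if the wrist force passes 120 N, or if a joint passes its speed limit or range.

## Working session

There is one attempt and no reset: what is moved stays moved. The work goes in short steps, Python scripts to look and compute and a tool call to move; the robot and the scene stay as the last step left them, time stands still between calls to the robot, and variables do not carry over. Pictures are saved under pics/ and viewed, at most 10 in all, crops included, and the job is handed in when it is done.

Besides the shell and the picture viewer there is one more tool, called after "Emit:" as name(argument=value, ...), one argument or row to a line, values as JSON. send_rows: Moves the arm, as the interface text tells. Its arguments: {"type":"object","properties":{"motion":{"type":"array"},"grip_force":{"type":"number"}},"required":["motion"]}

```bash
mkdir -p pics; cat > h.py <<'E'
from plant import *
import numpy as np, cv2, json
from scipy.spatial.transform import Rotation as R
def snap(n):
    s=snapshot(n); s['img']=np.ascontiguousarray(s['img']); return s
def K(s):
    f=200/np.tan(np.radians(s['vertical_fov'])/2); return f,s['cx'],s['cy']
def ray(s,u,v):
    f,cx,cy=K(s); T=np.array(s['extrinsics']); d=np.array([(u-cx)/f,-(v-cy)/f,-1.]); return T[:3,3],T[:3,:3]@d
def onz(s,u,v,z):
    o,d=ray(s,u,v); return o+d*(z-o[2])/d[2]
def proj(s,p):
    f,cx,cy=K(s); T=np.array(s['extrinsics']); c=T[:3,:3].T@(np.array(p)-T[:3,3]); return cx+f*c[0]/-c[2], cy-f*c[1]/-c[2]
def save(n,img): cv2.imwrite('pics/'+n+'.png',cv2.cvtColor(img,cv2.COLOR_RGB2BGR))
E
python3 - <<'E'
from h import *
for n in('scene','top'):
    s=snap(n); save(n+'0',s['img']); print({k:v for k,v in s.items() if k!='img'})
    np.save(n+'0.npy',s,allow_pickle=True)
print(get_state())
E
```

```text
{'vertical_fov': 54.88123806567837, 'cx': 318.75522225149155, 'cy': 201.42749494676022, 'extrinsics': array([[-0.77761489,  0.38164391, -0.4996629 , -0.03198565],
       [-0.62852722, -0.49256529,  0.60194099,  0.5988718 ],
       [-0.01638948,  0.78213001,  0.62289969,  0.80281255],
       [ 0.        ,  0.        ,  0.        ,  1.        ]])}
{'vertical_fov': 54.96184504021092, 'cx': 322.1835928344284, 'cy': 198.1606764698197, 'extrinsics': array([[-0.02676704,  0.99068055, -0.13354986,  0.43275152],
       [-0.99914928, -0.03070683, -0.02752825, -0.05994285],
       [-0.0313726 ,  0.1326994 ,  0.99065969,  0.96566067],
       [ 0.        ,  0.        ,  0.        ,  1.        ]])}
{'clock': 0.1, 'q': array([ 1.16181071,  0.68987083, -0.19450657,  1.56620454,  0.15730319,
        0.90251153, -0.21507471]), 'qd': array([ 0.00076061, -0.00131843, -0.00020737, -0.00186732, -0.00043169,
       -0.00029441,  0.00047563]), 'joint_torque': array([-2.62851878e-03, -5.28497493e+01, -1.27147414e+00, -1.53837901e+01,
       -5.25936310e-02,  1.95313973e-03, -2.56464563e-05]), 'tool_pos': array([ 0.26751213, -0.5642658 ,  0.24901761]), 'eef_rot': array([ 9.75582487e-01,  2.19631890e-01, -2.39698237e-04, -7.65561439e-04]), 'contact_force': array([-0.9987276 ,  0.18292706, -0.59910913]), 'moment': array([ 0.04568178, -0.01924672,  0.00698291]), 'finger_force': 0.0, 'opening': 0.9988519140258896}
```

View pics/scene0.png

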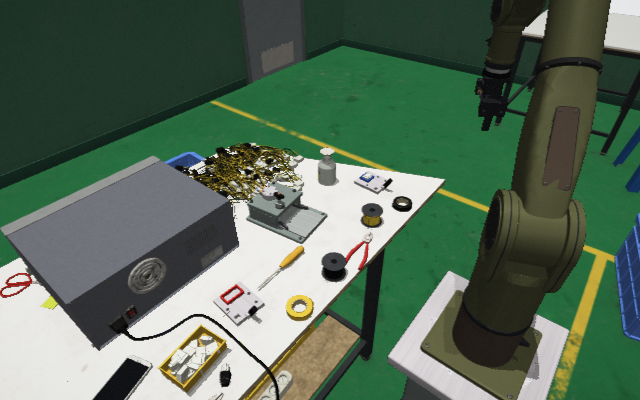

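View pics/top0.png

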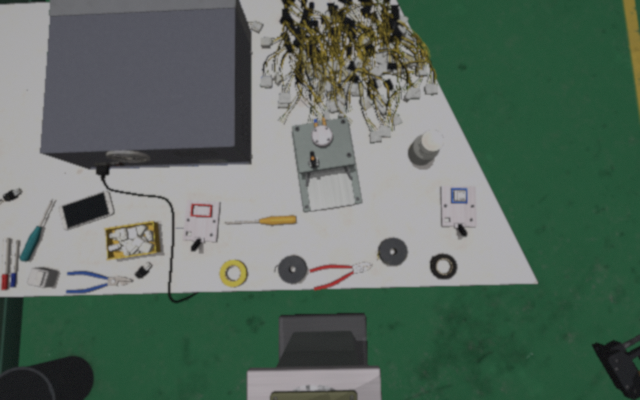

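```bash
python3 - <<'E'
from h import *
t=np.load('top0.npy',allow_pickle=True).item()
for n,u,v,z in[('grip',313,158,.112),('disc',322,134,.09),('bl',304,211,.016),('br',360,203,.016),('tl',293,124,.07),('tr',350,116,.07),('nest',459,196,.02),('handle',461,230,.034),('bottle',427,140,.12),('plateTL',441,186,.012),('plateTR',475,186,.012),('plateBL',442,224,.012),('plateBR',477,227,.012)]:
    print(n,onz(t,u,v,z).round(3))
w=snap('wrist'); save('w0',w['img']); s=get_state()
T=np.eye(4);T[:3,:3]=R.from_quat(s['eef_rot']).as_matrix();T[:3,3]=s['tool_pos']
print(np.round(np.linalg.inv(T)@w['extrinsics'],4), w['vertical_fov'],w['cx'],w['cy'])
print(T.round(3))
img=np.vstack([cv2.resize(t['img'][100:225,270:380],None,fx=5,fy=5,interpolation=cv2.INTER_CUBIC)[:600,:]])
b=cv2.resize(t['img'][170:250,430:490],None,fx=4,fy=4,interpolation=cv2.INTER_CUBIC)
c=np.zeros((600,800,3),np.uint8); c[:,:550]=img; c[:320,555:795]=b; save('crop0',c)
E
```

```text
grip [ 0.641 -0.018  0.112]
disc [ 0.703 -0.039  0.09 ]
bl [0.53  0.013 0.016]
br [ 0.546 -0.127  0.016]
tl [0.737 0.031 0.07 ]
tr [ 0.752 -0.108  0.07 ]
nest [ 0.555 -0.37   0.02 ]
handle [ 0.471 -0.364  0.034]
bottle [ 0.671 -0.275  0.12 ]
plateTL [ 0.583 -0.33   0.012]
plateTR [ 0.58  -0.414  0.012]
plateBL [ 0.488 -0.326  0.012]
plateBR [ 0.478 -0.411  0.012]
[[-1.300e-03  9.566e-01  2.913e-01  7.510e-02]
 [ 1.000e+00  1.100e-03  7.000e-04 -6.000e-04]
 [ 3.000e-04  2.913e-01 -9.566e-01 -1.346e-01]
 [ 0.000e+00  0.000e+00  0.000e+00  1.000e+00]] 58.05952436560363 323.72072202255333 198.26493306342968
[[ 0.904  0.429 -0.001  0.268]
 [ 0.429 -0.904  0.001 -0.564]
 [-0.    -0.001 -1.     0.249]
 [ 0.     0.     0.     1.   ]]
```

View pics/crop0.png

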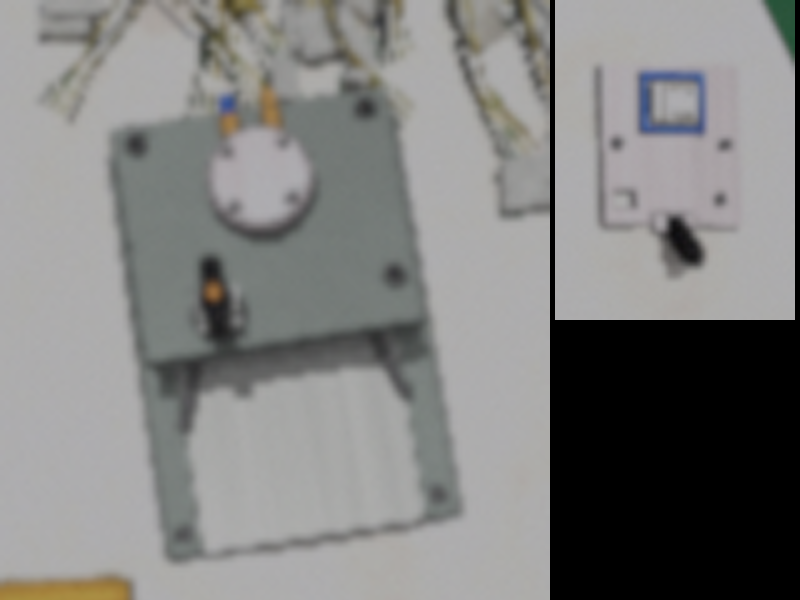

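Emit:
send_rows(
  motion=[
    {"x":4.4,"y":-2.56,"jaw":5},
    {"x":4.4,"y":-2.56,"jaw":5},
    {"x":4.4,"y":-2.56,"jaw":5},
    {"x":4.4,"y":-2.56,"jaw":5},
    {"x":4.4,"y":-2.56,"jaw":5},
  ],
)

```text
schema error: expected keys x, y, z, rx, ry, rz, jaw
```

Emit:
send_rows(
  motion=[
    {"x":4.4,"y":-2.56,"jaw":5},
    {"x":4.4,"y":-2.56,"jaw":5},
    {"x":4.4,"y":-2.56,"jaw":5},
    {"x":4.4,"y":-2.56,"jaw":5},
    {"x":4.4,"y":-2.56,"jaw":5},
  ],
)

```text
schema error: expected keys x, y, z, rx, ry, rz, jaw
```

Emit:
send_rows(
  motion=[
    {"x":4.4,"y":-2.56,"jaw":5},
    {"x":4.4,"y":-2.56,"jaw":5},
    {"x":4.4,"y":-2.56,"rz":0.11,"jaw":5},
    {"rz":0.11,"jaw":5},
    {"rz":0.11,"jaw":5},
  ],
)

```text
schema error: expected keys x, y, z, rx, ry, rz, jaw
```

```bash
python3 - <<'E'
from h import *
w=snap('wrist'); save('w1',w['img']); np.save('w1.npy',w,allow_pickle=True); s=get_state()
print(s['clock'],s['tool_pos'],R.from_quat(s['eef_rot']).as_matrix().round(3),s['q'].round(2),s['contact_force'])
E
```

```text
0.2 [ 0.2676421  -0.56440733  0.24924469] [[ 0.904  0.429 -0.001]
 [ 0.429 -0.904  0.001]
 [-0.    -0.001 -1.   ]] [ 1.16  0.69 -0.19  1.57  0.16  0.9  -0.22] [-1.03809135 -0.08517559 -0.40432828]
```

View pics/w1.png

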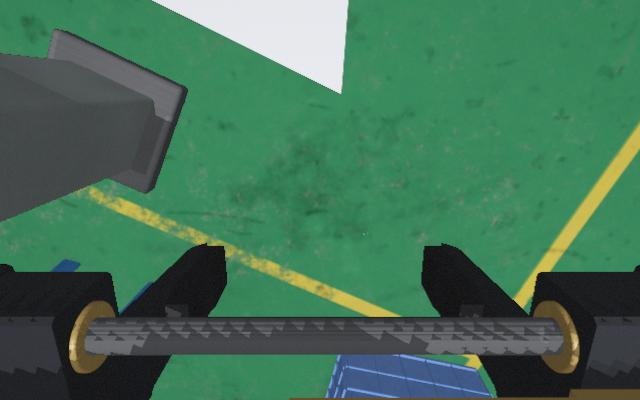

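Emit:
send_rows(
  motion=[
    {"x":4.4,"y":-2.56,"z":0,"rx":0,"ry":0,"rz":0,"jaw":5},
    {"x":4.4,"y":-2.56,"z":0,"rx":0,"ry":0,"rz":0,"jaw":5},
    {"x":4.4,"y":-2.56,"z":0,"rx":0,"ry":0,"rz":0,"jaw":5},
    {"x":4.4,"y":-2.56,"z":0,"rx":0,"ry":0,"rz":0,"jaw":5},
    {"x":4.4,"y":-2.56,"z":0,"rx":0,"ry":0,"rz":0,"jaw":5},
  ],
)

```text
clock: 0.7
tool_pos: [0.41, -0.3568, 0.2497]
eef_rot: [0.976, 0.219, 0.0, 0.0]
contact_force: [0.2, -0.5, -0.0]
opening: 0.579
finger_force: 0.0
```

Emit:
send_rows(
  motion=[
    {"x":4.4,"y":-2.56,"z":0,"rx":0,"ry":0,"rz":0,"jaw":5},
    {"x":4.4,"y":-2.56,"z":0,"rx":0,"ry":0,"rz":0,"jaw":5},
    {"x":4.4,"y":-2.56,"z":0,"rx":0,"ry":0,"rz":0,"jaw":5},
    {"x":4.4,"y":-2.56,"z":0,"rx":0,"ry":0,"rz":0,"jaw":5},
    {"x":4.4,"y":-2.56,"z":0,"rx":0,"ry":0,"rz":0,"jaw":5},
  ],
)

```text
clock: 1.2
tool_pos: [0.5514, -0.1505, 0.2497]
eef_rot: [0.976, 0.22, -0.0, 0.0]
contact_force: [0.3, 0.0, -0.6]
opening: 0.566
finger_force: 0.0
```

Emit:
send_rows(
  motion=[
    {"x":4.4,"y":-2.56,"z":0,"rx":0,"ry":0,"rz":0,"jaw":5},
    {"x":4.4,"y":-2.56,"z":0,"rx":0,"ry":0,"rz":0,"jaw":5},
    {"x":4.4,"y":-2.56,"z":0,"rx":0,"ry":0,"rz":0.11,"jaw":5},
    {"x":0,"y":0,"z":0,"rx":0,"ry":0,"rz":0.11,"jaw":5},
    {"x":0,"y":0,"z":0,"rx":0,"ry":0,"rz":0.11,"jaw":5},
  ],
)

```text
clock: 1.7
tool_pos: [0.6359, -0.0258, 0.2491]
eef_rot: [0.998, 0.056, -0.0, -0.001]
contact_force: [-0.4, -0.4, 0.4]
opening: 0.565
finger_force: 0.0
```

```bash
python3 - <<'E'
from h import *
w=snap('wrist'); save('w1',w['img']); np.save('w1.npy',w,allow_pickle=True); s=get_state()
print(s['clock'],s['tool_pos'],R.from_quat(s['eef_rot']).as_matrix().round(3),s['q'].round(2),s['contact_force'])
E
```

```text
1.75 [ 0.63551739 -0.02720225  0.24920841] [[ 0.994  0.106 -0.001]
 [ 0.106 -0.994  0.   ]
 [-0.001 -0.    -1.   ]] [-0.02  0.7  -0.03  1.53  0.02  0.91 -1.51] [ 0.12291857 -0.77564174  0.10932766]
```

View pics/w1.png

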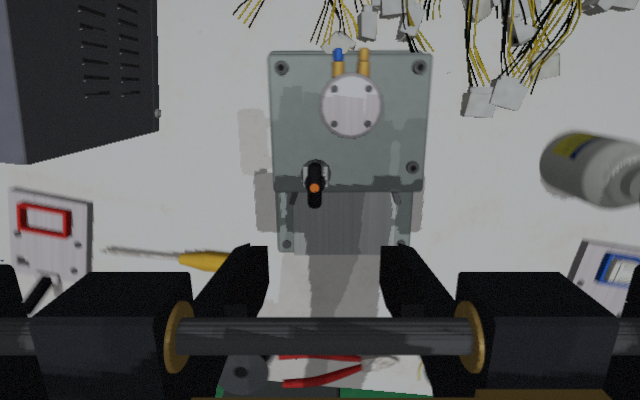

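```bash
python3 - <<'E'
from h import *
w=np.load('w1.npy',allow_pickle=True).item(); im=w['img']
hsv=cv2.cvtColor(im,cv2.COLOR_RGB2HSV)
o=(hsv[...,0]<18)&(hsv[...,1]>150)&(hsv[...,2]>120); o[:150]=0;o[220:]=0;o[:,:290]=0;o[:,340:]=0
print('orange',[a.mean() for a in np.nonzero(o)][::-1],o.sum())
b=(im.max(2)<60); b[:150]=0;b[225:]=0;b[:,:290]=0;b[:,340:]=0
c,_=cv2.findContours(b.astype(np.uint8),0,2); c=max(c,key=cv2.contourArea); print(cv2.minAreaRect(c),cv2.boundingRect(c))
ou,ov=[a.mean() for a in np.nonzero(o)][::-1]
g=onz(w,ou,ov,.119); print('grip',g)
g2=cv2.cvtColor(im,cv2.COLOR_RGB2GRAY)
d=((im.min(2)>150)&(hsv[...,1]<40)).astype(np.uint8); d[:65]=0;d[145:]=0;d[:,:310]=0;d[:,392:]=0
c,_=cv2.findContours(d,0,2); c=max(c,key=cv2.contourArea); (x,y),r=cv2.minEnclosingCircle(c);print('disc',x,y,r); D=onz(w,x,y,.09); print(D)
L=[onz(w,u,v,.07) for u,v in[(268,52),(433,52),(275,192)]]
print(L, 'yaw',np.arctan2(L[0][0]-L[1][0],-(L[0][1]-L[1][1])))
df=D-g; print('yaw from grip-disc',np.arctan2(df[1],df[0])-np.arctan2(-29,59),np.hypot(df[0],df[1]))
E
```

```text
orange [np.float64(313.9830508474576), np.float64(187.4406779661017)] 59
((315.2687683105469, 183.526123046875), (49.0401611328125, 20.915237426757812), 87.95458984375) (305, 159, 22, 50)
grip [ 0.63791568 -0.01738184  0.119     ]
disc 350.66778564453125 104.5206069946289 28.714706420898438
[ 0.70066821 -0.03919592  0.09      ]
[array([0.73341908, 0.03133075, 0.07      ]), array([ 0.74825427, -0.10148272,  0.07      ]), array([0.61630013, 0.01720804, 0.07      ])] yaw -3.0303543545366387
yaw from grip-disc 0.12229130083822742 0.0664359484012931
```

Emit:
send_rows(
  motion=[
    {"x":0.35,"y":-0.96,"z":0,"rx":0,"ry":0,"rz":0,"jaw":6},
    {"x":0,"y":0,"z":0,"rx":0,"ry":0,"rz":-0.15,"jaw":6},
    {"x":0,"y":0,"z":1,"rx":0,"ry":0,"rz":-0.15,"jaw":6},
    {"x":0,"y":0,"z":1,"rx":0,"ry":0,"rz":-0.15,"jaw":6},
    {"x":0,"y":0,"z":1,"rx":0,"ry":0,"rz":-0.15,"jaw":6},
  ],
)

```text
clock: 2.25
tool_pos: [0.6379, -0.0182, 0.2196]
eef_rot: [0.936, 0.353, 0.0, -0.0]
contact_force: [-0.3, 0.1, 0.0]
opening: 0.683
finger_force: 0.0
```

Emit:
send_rows(
  motion=[
    {"x":0,"y":0,"z":1,"rx":0,"ry":0,"rz":-0.15,"jaw":6},
    {"x":0,"y":0,"z":1,"rx":0,"ry":0,"rz":-0.15,"jaw":6},
    {"x":0,"y":0,"z":1,"rx":0,"ry":0,"rz":-0.15,"jaw":6},
    {"x":0,"y":0,"z":1,"rx":0,"ry":0,"rz":-0.15,"jaw":6},
    {"x":0,"y":0,"z":1,"rx":0,"ry":0,"rz":-0.15,"jaw":6},
  ],
)

```text
clock: 2.75
tool_pos: [0.6379, -0.0184, 0.1695]
eef_rot: [0.741, 0.671, 0.0, -0.0]
contact_force: [-0.0, -0.2, -0.4]
opening: 0.683
finger_force: 0.0
```

Emit:
send_rows(
  motion=[
    {"x":0,"y":0,"z":1,"rx":0,"ry":0,"rz":-0.15,"jaw":6},
    {"x":0,"y":0,"z":1,"rx":0,"ry":0,"rz":-0.08,"jaw":6},
    {"x":0,"y":0,"z":0,"rx":0,"ry":0,"rz":0,"jaw":6},
    {"x":0,"y":0,"z":0,"rx":0,"ry":0,"rz":0,"jaw":6},
    {"x":0,"y":0,"z":0,"rx":0,"ry":0,"rz":0,"jaw":6},
  ],
)

```text
clock: 3.25
tool_pos: [0.6383, -0.0185, 0.1504]
eef_rot: [0.663, 0.749, 0.0, 0.0]
contact_force: [-0.5, 0.3, -0.9]
opening: 0.681
finger_force: 0.0
```

```bash
python3 - <<'E'
from h import *
w=snap('wrist'); save('w2',w['img']); s=get_state()
M=R.from_quat(s['eef_rot']).as_matrix()
print(s['clock'],s['tool_pos'],M.round(3),s['q'].round(2),s['contact_force'])
hsv=cv2.cvtColor(w['img'],cv2.COLOR_RGB2HSV)
o=(hsv[...,0]<18)&(hsv[...,1]>150)&(hsv[...,2]>120)
n,l,st,ce=cv2.connectedComponentsWithStats(o.astype(np.uint8))
for i in range(1,n):
    if st[i,4]>40: p=onz(w,*ce[i],.119); print(ce[i],st[i,4],p,M.T@(p-s['tool_pos']))
E
```

```text
3.3 [ 0.63827124 -0.01850293  0.15045239] [[-0.121  0.993  0.001]
 [ 0.993  0.121 -0.   ]
 [-0.     0.001 -1.   ]] [ 0.19  0.86 -0.44  1.6   0.47  0.79 -0.33] [-0.02979637  0.40400025 -0.46994729]
[  9.50670241 184.25871314] 746 [ 0.48561921 -0.00435713  0.119     ] [ 0.03254974 -0.14985383  0.03124651]
[323.32110092 243.02752294] 109 [ 0.63741953 -0.01677324  0.119     ] [ 0.00182595 -0.00067774  0.03145117]
```

View pics/w2.png

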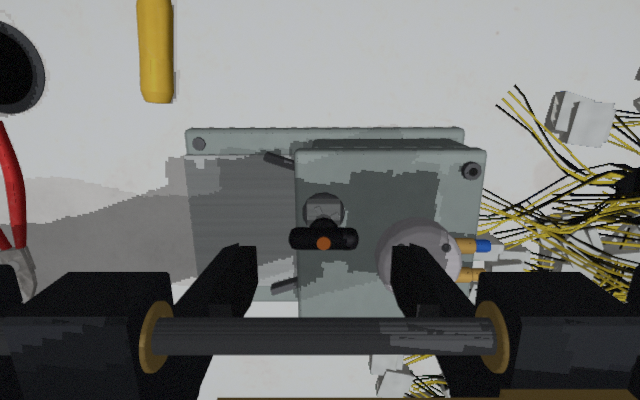

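Emit:
send_rows(
  motion=[
    {"x":0.15,"y":-0.05,"z":1.5,"rx":0,"ry":0,"rz":0,"jaw":6},
    {"x":0,"y":0,"z":1.5,"rx":0,"ry":0,"rz":0,"jaw":6},
    {"x":0,"y":0,"z":1,"rx":0,"ry":0,"rz":0,"jaw":6},
    {"x":0,"y":0,"z":0.4,"rx":0,"ry":0,"rz":0,"jaw":6},
    {"x":0,"y":0,"z":0,"rx":0,"ry":0,"rz":0,"jaw":6},
  ],
)

```text
clock: 3.8
tool_pos: [0.6365, -0.0173, 0.1045]
eef_rot: [0.663, 0.749, -0.001, -0.001]
contact_force: [1.4, -0.3, 0.6]
opening: 0.685
finger_force: 0.0
```

Emit:
send_rows(
  grip_force=35,
  motion=[
    {"x":0,"y":0,"z":0,"rx":0,"ry":0,"rz":0,"jaw":3.0},
    {"x":0,"y":0,"z":0,"rx":0,"ry":0,"rz":0,"jaw":3.0},
    {"x":0,"y":0,"z":0,"rx":0,"ry":0,"rz":0,"jaw":3.0},
    {"x":0,"y":0,"z":0,"rx":0,"ry":0,"rz":0,"jaw":3.0},
    {"x":0,"y":0,"z":0,"rx":0,"ry":0,"rz":0,"jaw":3.0},
  ],
)

```text
clock: 4.3
tool_pos: [0.6378, -0.0173, 0.1063]
eef_rot: [0.663, 0.749, 0.001, 0.001]
contact_force: [1.5, 0.4, 1.6]
opening: 0.399
finger_force: 35.0
```

Emit:
send_rows(
  motion=[
    {"x":0,"y":0,"z":-0.4,"rx":0,"ry":0,"rz":0,"jaw":3.0},
    {"x":0,"y":0,"z":-0.4,"rx":0,"ry":0,"rz":0,"jaw":3.0},
    {"x":0,"y":0,"z":-0.4,"rx":0,"ry":0,"rz":0,"jaw":3.0},
    {"x":0,"y":0,"z":-0.25,"rx":0,"ry":0,"rz":0,"jaw":3.0},
    {"x":0,"y":0,"z":0,"rx":0,"ry":0,"rz":0,"jaw":3.0},
  ],
)

```text
clock: 4.8
tool_pos: [0.6377, -0.0172, 0.1196]
eef_rot: [0.663, 0.749, 0.001, 0.0]
contact_force: [5.7, 0.9, -11.4]
opening: 0.399
finger_force: 35.0
```

Emit:
send_rows(
  motion=[
    {"x":0,"y":0,"z":-0.1,"rx":0,"ry":0,"rz":0,"jaw":3.0},
    {"x":0,"y":0,"z":0,"rx":0,"ry":0,"rz":-0.1,"jaw":3.0},
    {"x":0,"y":0,"z":0,"rx":0,"ry":0,"rz":-0.1,"jaw":3.0},
    {"x":0,"y":0,"z":0,"rx":0,"ry":0,"rz":-0.1,"jaw":3.0},
    {"x":0,"y":0,"z":0,"rx":0,"ry":0,"rz":-0.1,"jaw":3.0},
  ],
)

```text
clock: 5.3
tool_pos: [0.6375, -0.0173, 0.1203]
eef_rot: [0.499, 0.867, 0.0, 0.0]
contact_force: [5.5, 1.1, -12.4]
opening: 0.399
finger_force: 35.0
```

```bash
python3 - <<'E'
from h import *
s=get_state(); M=R.from_quat(s['eef_rot']).as_matrix()
print(s['tool_pos'],'psi',np.arctan2(M[1,0],M[0,0]),'turn~',np.arctan2(M[1,0],M[0,0])-1.692,s['contact_force'],s['moment'],s['q'].round(2))
E
```

```text
[ 0.63754034 -0.01727065  0.12026863] psi 2.096960517859877 turn~ 0.40496051785987697 [  5.52295807   1.09881402 -12.35733769] [ 0.2310996  -1.27594643  0.02338899] [ 0.23  0.91 -0.52  1.62  0.6   0.78 -0.03]
```

Emit:
send_rows(
  motion=[
    {"x":0,"y":0,"z":0,"rx":0,"ry":0,"rz":-0.1,"jaw":3.0},
    {"x":0,"y":0,"z":0,"rx":0,"ry":0,"rz":-0.1,"jaw":3.0},
    {"x":0,"y":0,"z":0,"rx":0,"ry":0,"rz":-0.1,"jaw":3.0},
    {"x":0,"y":0,"z":0,"rx":0,"ry":0,"rz":-0.1,"jaw":3.0},
    {"x":0,"y":0,"z":0,"rx":0,"ry":0,"rz":-0.1,"jaw":3.0},
  ],
)

```text
clock: 5.8
tool_pos: [0.6373, -0.0175, 0.1201]
eef_rot: [0.269, 0.963, 0.0, -0.0]
contact_force: [5.7, 0.8, -12.0]
opening: 0.394
finger_force: 35.0
```

Emit:
send_rows(
  motion=[
    {"x":0,"y":0,"z":0,"rx":0,"ry":0,"rz":-0.1,"jaw":3.0},
    {"x":0,"y":0,"z":0,"rx":0,"ry":0,"rz":-0.1,"jaw":3.0},
    {"x":0,"y":0,"z":0,"rx":0,"ry":0,"rz":-0.1,"jaw":3.0},
    {"x":0,"y":0,"z":0,"rx":0,"ry":0,"rz":-0.03,"jaw":3.0},
    {"x":0,"y":0,"z":0,"rx":0,"ry":0,"rz":0,"jaw":3.0},
  ],
)

```text
clock: 6.3
tool_pos: [0.6372, -0.0176, 0.12]
eef_rot: [0.109, 0.994, 0.0, -0.0]
contact_force: [5.8, 1.1, -12.6]
opening: 0.402
finger_force: 35.0
```

Emit:
send_rows(
  motion=[
    {"x":0,"y":0,"z":0.2,"rx":0,"ry":0,"rz":0,"jaw":3.0},
    {"x":0,"y":0,"z":0.2,"rx":0,"ry":0,"rz":0,"jaw":3.0},
    {"x":0,"y":0,"z":0.1,"rx":0,"ry":0,"rz":0,"jaw":3.0},
    {"x":0,"y":0,"z":0,"rx":0,"ry":0,"rz":0,"jaw":3.0},
    {"x":0,"y":0,"z":0,"rx":0,"ry":0,"rz":0,"jaw":3.0},
  ],
)

```text
clock: 6.8
tool_pos: [0.6375, -0.0176, 0.1171]
eef_rot: [0.109, 0.994, -0.0, 0.001]
contact_force: [1.2, -0.6, 4.3]
opening: 0.4
finger_force: 35.0
```

```bash
python3 - <<'E'
from h import *
s=get_state(); M=R.from_quat(s['eef_rot']).as_matrix()
print(s['tool_pos'],'psi',np.arctan2(M[1,0],M[0,0]),'turn~',np.arctan2(M[1,0],M[0,0])-1.692,s['contact_force'],s['moment'],s['q'].round(2))
E
```

```text
[ 0.6374963  -0.01757097  0.11712719] psi 2.92264044247491 turn~ 1.23064044247491 [ 1.24671266 -0.62106953  4.32738041] [-0.18969522 -0.44192119  0.0312895 ] [ 0.33  0.97 -0.73  1.61  0.79  0.88  0.64]
```

Emit:
send_rows(
  motion=[
    {"x":0,"y":0,"z":0,"rx":0,"ry":0,"rz":0,"jaw":6},
    {"x":0,"y":0,"z":0,"rx":0,"ry":0,"rz":0,"jaw":6},
    {"x":0,"y":0,"z":0,"rx":0,"ry":0,"rz":0,"jaw":6},
    {"x":0,"y":0,"z":-2,"rx":0,"ry":0,"rz":0,"jaw":6},
    {"x":0,"y":0,"z":-3,"rx":0,"ry":0,"rz":0,"jaw":6},
  ],
)

```text
clock: 7.3
tool_pos: [0.6352, -0.0176, 0.1646]
eef_rot: [0.109, 0.994, -0.001, -0.003]
contact_force: [0.2, 0.6, 0.7]
opening: 0.676
finger_force: 0.0
```

Emit:
send_rows(
  motion=[
    {"x":0,"y":0,"z":-3,"rx":0,"ry":0,"rz":0.14,"jaw":6},
    {"x":0,"y":0,"z":-3,"rx":0,"ry":0,"rz":0.14,"jaw":6},
    {"x":0,"y":0,"z":-2.3,"rx":0,"ry":0,"rz":0.14,"jaw":6},
    {"x":0,"y":0,"z":0,"rx":0,"ry":0,"rz":0.14,"jaw":6},
    {"x":0,"y":0,"z":0,"rx":0,"ry":0,"rz":0.14,"jaw":6},
  ],
)

```text
clock: 7.8
tool_pos: [0.637, -0.017, 0.2499]
eef_rot: [0.446, 0.895, 0.0, 0.0]
contact_force: [-0.2, 0.2, 0.0]
opening: 0.686
finger_force: 0.0
```

Emit:
send_rows(
  motion=[
    {"x":0,"y":0,"z":0,"rx":0,"ry":0,"rz":0.14,"jaw":6},
    {"x":0,"y":0,"z":0,"rx":0,"ry":0,"rz":0.14,"jaw":6},
    {"x":0,"y":0,"z":0,"rx":0,"ry":0,"rz":0.14,"jaw":6},
    {"x":0,"y":0,"z":0,"rx":0,"ry":0,"rz":0.14,"jaw":6},
    {"x":0,"y":0,"z":0,"rx":0,"ry":0,"rz":0.14,"jaw":6},
  ],
)

```text
clock: 8.3
tool_pos: [0.6365, -0.0171, 0.2487]
eef_rot: [0.726, 0.688, -0.0, -0.001]
contact_force: [-0.1, 0.8, 0.4]
opening: 0.683
finger_force: 0.0
```

Emit:
send_rows(
  motion=[
    {"x":0,"y":0,"z":0,"rx":0,"ry":0,"rz":0.14,"jaw":6},
    {"x":0,"y":0,"z":0,"rx":0,"ry":0,"rz":0.14,"jaw":6},
    {"x":0,"y":0,"z":0,"rx":0,"ry":0,"rz":0.14,"jaw":6},
    {"x":0,"y":0,"z":0,"rx":0,"ry":0,"rz":0.14,"jaw":6},
    {"x":0,"y":0,"z":0,"rx":0,"ry":0,"rz":0.14,"jaw":6},
  ],
)

```text
clock: 8.8
tool_pos: [0.6365, -0.017, 0.2487]
eef_rot: [0.918, 0.397, -0.001, -0.0]
contact_force: [0.7, 0.6, 0.2]
opening: 0.681
finger_force: 0.0
```

Emit:
send_rows(
  motion=[
    {"x":0,"y":0,"z":0,"rx":0,"ry":0,"rz":0.14,"jaw":6},
    {"x":0,"y":0,"z":0,"rx":0,"ry":0,"rz":0.14,"jaw":6},
    {"x":0,"y":0,"z":0,"rx":0,"ry":0,"rz":0.14,"jaw":6},
    {"x":0,"y":0,"z":0,"rx":0,"ry":0,"rz":0.14,"jaw":6},
    {"x":0,"y":0,"z":0,"rx":0,"ry":0,"rz":0.14,"jaw":6},
  ],
)

```text
clock: 9.3
tool_pos: [0.6365, -0.0169, 0.2487]
eef_rot: [0.998, 0.059, -0.001, -0.0]
contact_force: [-0.2, 0.6, 0.6]
opening: 0.677
finger_force: 0.0
```

```bash
python3 - <<'E'
from h import *
s=get_state(); M=R.from_quat(s['eef_rot']).as_matrix()
print(s['tool_pos'],'psi',np.arctan2(M[1,0],M[0,0]),s['q'].round(2))
w=snap('wrist'); save('w3',w['img'])
hsv=cv2.cvtColor(w['img'],cv2.COLOR_RGB2HSV)
o=(hsv[...,0]<18)&(hsv[...,1]>150)&(hsv[...,2]>120)
n,l,st,ce=cv2.connectedComponentsWithStats(o.astype(np.uint8))
for i in range(1,n):
    if st[i,4]>40 and st[i,4]<200: print(ce[i],st[i,4],onz(w,*ce[i],.13),onz(w,*ce[i],.119))
b=(w['img'].max(2)<60).astype(np.uint8); x,y=map(int,ce[np.argmax([-abs(s4-70) for s4 in st[:,4]])]); b2=np.zeros_like(b); b2[y-35:y+35,x-35:x+35]=b[y-35:y+35,x-35:x+35]
c,_=cv2.findContours(b2,0,2);c=max(c,key=cv2.contourArea);print(cv2.minAreaRect(c))
E
```

```text
[ 0.63645101 -0.01691177  0.24870036] psi 0.11739915496260117 [-0.01  0.7  -0.06  1.53  0.05  0.91 -1.54]
[325.19047619 192.33333333] 42 [ 0.63865549 -0.01704086  0.13      ] [ 0.6355094  -0.01744499  0.119     ]
[296.28125  356.984375] 64 [ 0.49119607 -0.00969115  0.13      ] [ 0.48164653 -0.00977613  0.119     ]
[297.16666667 385.5       ] 60 [ 0.46127078 -0.01328653  0.13      ] [ 0.45042172 -0.01352764  0.119     ]
((295.5, 355.5), (69.0, 69.0), 90.0)
```

Emit:
send_rows(
  motion=[
    {"x":-2.08,"y":4.14,"z":0,"rx":0,"ry":0,"rz":0,"jaw":6},
    {"x":-2.08,"y":4.14,"z":0,"rx":0,"ry":0,"rz":0,"jaw":6},
    {"x":-2.08,"y":4.14,"z":0,"rx":0,"ry":0,"rz":0,"jaw":6},
    {"x":-2.08,"y":4.14,"z":0,"rx":0,"ry":0,"rz":0,"jaw":6},
    {"x":-2.08,"y":4.14,"z":0,"rx":0,"ry":0,"rz":0,"jaw":6},
  ],
)

```text
clock: 9.85
tool_pos: [0.5581, -0.2367, 0.249]
eef_rot: [0.998, 0.063, -0.0, -0.0]
contact_force: [0.8, -0.5, 0.8]
opening: 0.682
finger_force: 0.0
```

Emit:
send_rows(
  motion=[
    {"x":-2.08,"y":4.14,"z":0,"rx":0,"ry":0,"rz":0,"jaw":6},
    {"x":-2.08,"y":4.14,"z":0,"rx":0,"ry":0,"rz":0,"jaw":6},
    {"x":-2.08,"y":4.14,"z":0,"rx":0,"ry":0,"rz":0.12,"jaw":6},
    {"x":0,"y":0,"z":0,"rx":0,"ry":0,"rz":0,"jaw":6},
    {"x":0,"y":0,"z":0,"rx":0,"ry":0,"rz":0,"jaw":6},
  ],
)

```text
clock: 10.35
tool_pos: [0.5116, -0.3672, 0.2488]
eef_rot: [1.0, 0.001, -0.0, -0.0]
contact_force: [-0.5, 1.0, -0.1]
opening: 0.68
finger_force: 0.0
```

```bash
python3 - <<'E'
from h import *
s=get_state(); M=R.from_quat(s['eef_rot']).as_matrix()
print(s['tool_pos'],'psi',np.arctan2(M[1,0],M[0,0]),s['q'].round(2))
w=snap('wrist'); save('w4',w['img']); np.save('w4.npy',w,allow_pickle=True)
t=snap('scene'); np.save('scene1.npy',t,allow_pickle=True)
c=cv2.resize(t['img'][175:250,235:335],None,fx=4,fy=4,interpolation=cv2.INTER_CUBIC)
o=np.zeros((600,800,3),np.uint8); o[:400,:640]=w['img']; o[400:600,:400]=c[:200]
o[400:600,400:]=c[100:300]
save('w4c',o)
E
```

```text
[ 0.51155748 -0.36718896  0.24876135] psi 0.002461425879693344 [ 0.59  0.69 -0.07  1.55  0.06  0.9  -1.07]
```

View pics/w4c.png

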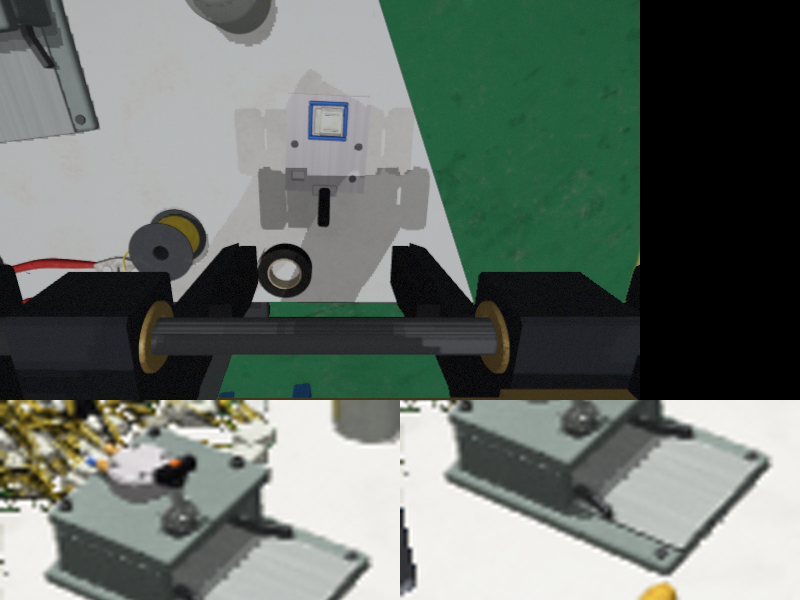

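```bash
python3 - <<'E'
from h import *
w=np.load('w4.npy',allow_pickle=True).item(); im=w['img']
hsv=cv2.cvtColor(im,cv2.COLOR_RGB2HSV)
b=((hsv[...,0]>98)&(hsv[...,0]<125)&(hsv[...,1]>120)).astype(np.uint8); b[:80]=0;b[170:]=0
c,_=cv2.findContours(b,0,2); c=max(c,key=cv2.contourArea); r=cv2.minAreaRect(c); print(r)
W=np.array([onz(w,*p,.020)[:2] for p in c[:,0]]).astype(np.float32)*1000
rr=cv2.minAreaRect(W); print('nest world',rr)
k=(im.max(2)<50).astype(np.uint8); k[:180]=0;k[240:]=0;k[:,:305]=0;k[:,345:]=0
n,l,st,ce=cv2.connectedComponentsWithStats(k)
i=1+np.argmax(st[1:,4]); print(st[i],ce[i])
ys,xs=np.nonzero(l==i)
for y in range(ys.min(),ys.max()+1,4): print(y,xs[ys==y].min(),xs[ys==y].max(),end=' | ')
u=xs[ys>ys.max()-3].mean(); print('\ntop end',onz(w,u,ys.max(),.05),onz(w,u,ys.max(),.044))
u=xs[ys<ys.min()+3].mean(); print('base',onz(w,u,ys.min(),.012))
for p in [(294,144),(358,147),(285,170),(364,192)]: print(p,onz(w,*p,.012))
print('tape',onz(w,285,270,.018),onz(w,258,270,.018),onz(w,312,265,.018))
print('spool',onz(w,160,250,.051))
E
```

```text
((327.5068054199219, 120.35746765136719), (38.33750915527344, 38.147254943847656), 2.726310968399048)
nest world ((555.8155517578125, -370.2725524902344), (37.73719787597656, 37.04480743408203), 87.48039245605469)
[318 188  12  39 410] [323.55853659 206.75365854]
188 321 327 | 192 319 329 | 196 319 329 | 200 319 329 | 204 319 329 | 208 319 328 | 212 318 328 | 216 318 328 | 220 318 328 | 224 318 328 | 
top end [ 0.45596498 -0.36607742  0.05      ] [ 0.45361402 -0.36606556  0.044     ]
base [ 0.48455194 -0.36679309  0.012     ]
(294, 144) [ 0.5315029  -0.33581569  0.012     ]
(358, 147) [ 0.52849471 -0.40184157  0.012     ]
(285, 170) [ 0.50413198 -0.32571511  0.012     ]
(364, 192) [ 0.48017038 -0.40967388  0.012     ]
tape [ 0.39015805 -0.32289452  0.018     ] [ 0.3901054  -0.29240301  0.018     ] [ 0.39646772 -0.35343303  0.018     ]
spool [ 0.43015702 -0.2013592   0.051     ]
```

Emit:
send_rows(
  motion=[
    {"x":-4,"y":-0.24,"z":0,"rx":0,"ry":0,"rz":0,"jaw":4.5},
    {"x":-4.07,"y":0,"z":0,"rx":0,"ry":0,"rz":0,"jaw":4.5},
    {"x":0,"y":0,"z":0,"rx":0,"ry":0,"rz":0.046,"jaw":4.5},
    {"x":0,"y":0,"z":0,"rx":0,"ry":0.131,"rz":0,"jaw":4.5},
    {"x":0,"y":0,"z":0,"rx":0,"ry":0.131,"rz":0,"jaw":4.5},
  ],
)

```text
clock: 10.95
tool_pos: [0.4347, -0.3617, 0.2501]
eef_rot: [0.991, -0.018, 0.134, 0.003]
contact_force: [0.1, 0.7, -0.9]
opening: 0.514
finger_force: 0.0
```

Emit:
send_rows(
  motion=[
    {"x":0,"y":0,"z":0,"rx":0,"ry":0.131,"rz":0,"jaw":4.5},
    {"x":0,"y":0,"z":0,"rx":0,"ry":0.131,"rz":0,"jaw":4.5},
    {"x":0,"y":0,"z":0,"rx":0,"ry":0,"rz":0,"jaw":4.5},
    {"x":0,"y":0,"z":0,"rx":0,"ry":0,"rz":0,"jaw":4.5},
    {"x":0,"y":0,"z":0,"rx":0,"ry":0,"rz":0,"jaw":4.5},
  ],
)

```text
clock: 11.45
tool_pos: [0.4347, -0.3631, 0.2499]
eef_rot: [0.966, -0.018, 0.259, 0.006]
contact_force: [0.6, 0.0, 0.1]
opening: 0.509
finger_force: 0.0
```

```bash
cat >> h.py <<'E'
def to(target, ax_yaw, tilt=np.pi/6):
    s=get_state(); M=R.from_quat(s['eef_rot']).as_matrix(); p=np.array(s['tool_pos'])
    c,q=np.cos(tilt),np.sin(tilt)
    G=R.from_euler('z',ax_yaw).as_matrix()@np.array([[c,0,q],[0,-1,0],[q,0,-c]])
    print(s['clock'],p.round(4),'cm',(M.T@(np.array(target)-p)*100).round(2),'cm after turn',(G.T@(np.array(target)-p)*100).round(2),'rot',R.from_matrix(M.T@G).as_rotvec().round(4),'F',np.round(s['contact_force'],1),'q',s['q'].round(2),'open',round(s['opening']*88,1),flush=True)
E
python3 - <<'E'
from h import *
z=np.array([.4995,-.022,-.866]);F=np.array([.4709,-.3666,.0297])
to(F-.08*z,-.044)
E
```

```text
11.45 [ 0.4347 -0.3631  0.2499] cm [-7.87  0.16 12.89] cm after turn [-7.86  0.19 12.89] rot [-0.0012 -0.0001  0.0056] F [0.6 0.  0.1] q [ 1.18  0.59 -0.58  2.1  -0.19  0.12 -0.67] open 44.8
```

Emit:
send_rows(
  motion=[
    {"x":-0.97,"y":0.05,"z":3.48,"rx":0,"ry":0,"rz":0.005,"jaw":4.5},
    {"x":-0.97,"y":0.05,"z":3.48,"rx":0,"ry":0,"rz":0,"jaw":4.5},
    {"x":-0.97,"y":0.05,"z":3.48,"rx":0,"ry":0,"rz":0,"jaw":4.5},
    {"x":-0.97,"y":0.05,"z":3.48,"rx":0,"ry":0,"rz":0,"jaw":4.5},
    {"x":0,"y":0,"z":0,"rx":0,"ry":0,"rz":0,"jaw":4.5},
  ],
)

```text
clock: 11.95
tool_pos: [0.4602, -0.3736, 0.1797]
eef_rot: [0.968, -0.018, 0.251, -0.008]
contact_force: [-0.6, 1.0, 0.4]
opening: 0.512
finger_force: 0.0
```

```bash
python3 - <<'E'
from h import *
F=np.array([.4709,-.3666,.0297])
to(F,-.044)
w=snap('wrist'); save('w5',w['img']); np.save('w5.npy',w,allow_pickle=True)
E
```

```text
11.95 [ 0.4602 -0.3736  0.1797] cm [-6.37 -0.38 13.64] cm after turn [-6.6  -0.75 13.51] rot [-0.027   0.0175 -0.0009] F [-0.6  1.   0.4] q [ 1.09  0.73 -0.48  2.07 -0.88  0.04  0.04] open 45.0
```

View pics/w5.png

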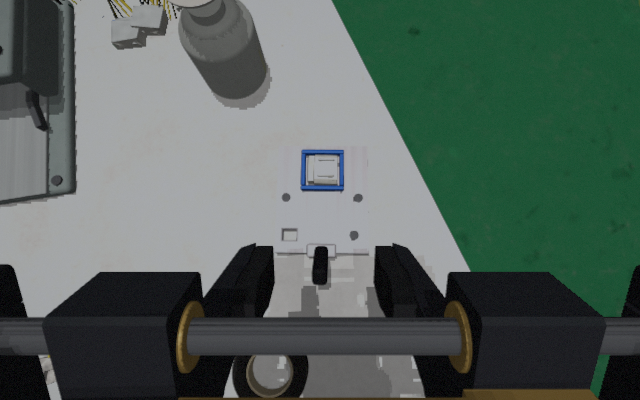

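```bash
cat > fk.py <<'E'
from h import *
from scipy.optimize import least_squares
import itertools
Z=lambda a:R.from_euler('z',a).as_matrix(); Y=lambda a:R.from_euler('y',a).as_matrix()
def fk(q,par,sg):
    h,a,b,L,c=par; s1,s3,s5,s7=sg
    k=np.array([0,0,1.]); M=Z(s1*q[0])@Y(q[1]); p=h*k+a*M@k
    M=M@Z(s3*q[2])@Y(q[3]); p=p+b*M@k
    M=M@Z(s5*q[4])@Y(q[5]); p=p+L*M@k
    return p,M@Z(s7*q[6]+c)
def ex(psi): return np.array([[np.cos(psi),np.sin(psi),0],[np.sin(psi),-np.cos(psi),0],[0,0,-1]])
s=get_state()
D=[([1.16181,.68987,-.1945,1.5662,.1573,.9025,-.21507],[.26751,-.56427,.24902],ex(.444)),
([-.02,.7,-.03,1.53,.02,.91,-1.51],[.6355,-.0272,.2492],ex(.106)),
([.19,.86,-.44,1.6,.47,.79,-.33],[.63827,-.0185,.15045],ex(1.692)),
([.33,.97,-.73,1.61,.79,.88,.64],[.6375,-.0176,.1171],ex(2.9226)),
([1.18,.59,-.58,2.1,-.19,.12,-.67],[.4347,-.3631,.2499],R.from_quat([.966,-.018,.259,.006]).as_matrix())]
E
cat > fit.py <<'E'
from fk import *
best=[]
for sg in itertools.product([1,-1],repeat=4):
    def f(p):
        o=[]
        for q,x,M in D:
            P,Q=fk(q,p,sg); o+=list((P-x)*5)+list((Q-M).ravel())
        return o
    for c in(0,1.57,3.14,-1.57):
        r=least_squares(f,[.36,.45,.44,.25,c]); best.append((r.cost,sg,r.x))
best.sort(key=lambda t:t[0])
for b in best[:3]: print(b[0],b[1],b[2].round(4))
np.save('par.npy',np.array([best[0][2],best[0][1]],dtype=object),allow_pickle=True)
E
python3 fit.py
```

```text
0.05850394893561295 (-1, -1, -1, -1) [0.2199 0.6246 0.2821 0.2805 1.5737]
0.05850394893561297 (-1, -1, -1, -1) [0.2199 0.6246 0.2821 0.2805 1.5737]
0.05850394893561301 (-1, -1, -1, -1) [0.2199 0.6246 0.2821 0.2805 1.5737]
```

```bash
cat > fit2.py <<'E'
from fk import *
D.append((s['q'],s['tool_pos'],R.from_quat(s['eef_rot']).as_matrix()))
# orientation only, signs incl. 2,4,6
res=[]
for sg in itertools.product([1,-1],repeat=6):
    def rot(q,c): return Z(-q[0])@Y(q[1]+c[0])@Z(sg[0]*q[2])@Y(sg[1]*q[3]+c[1])@Z(sg[2]*q[4])@Y(sg[3]*q[5]+c[2])@Z(sg[4]*q[6]+c[3])
    def f(c): return np.concatenate([(rot(q,c)-M).ravel() for q,x,M in D])
    for c3 in (0,1.57,3.14,-1.57):
        r=least_squares(f,[0,0,0,c3]); res.append((r.cost,sg,r.x))
res.sort(key=lambda t:t[0])
for b in res[:5]: print(b[0],b[1],b[2].round(3))
E
python3 fit2.py
```

```text
0.0001163348057397508 (1, 1, 1, 1, -1, 1) [-3.148  6.29  -3.142  1.575]
0.0001163348057397508 (1, 1, 1, 1, -1, -1) [-3.148  6.29  -3.142  1.575]
0.00011633480573975331 (1, 1, -1, 1, -1, 1) [-3.148e+00  3.149e+00 -1.000e-03  1.575e+00]
0.00011633480573975331 (1, 1, -1, 1, -1, -1) [-3.148e+00  3.149e+00 -1.000e-03  1.575e+00]
0.0001163348057397535 (-1, 1, 1, 1, -1, 1) [-0.007  3.149 -3.142  1.575]
```

```bash
cat > arm.py <<'E'
from fk import *
D.append(([1.09,.73,-.48,2.07,-.88,.04,.04],[.4602,-.3736,.1797],R.from_quat([.968,-.018,.251,-.008]).as_matrix()))
def FK(q,p):
    h,a,b,L,x1,e1,e2,e3=p; k=np.array([0,0,1.]); X=np.array([1.,0,0])
    M=Z(-q[0]); P=h*k+x1*M@X; M=M@Y(q[1]); P=P+M@(a*k+e1*X); M=M@Z(-q[2])@Y(q[3]); P=P+M@(b*k+e2*X); M=M@Z(-q[4])@Y(q[5]); P=P+M@(L*k+e3*X)
    return P,M@Z(-q[6]+1.5737)
r=least_squares(lambda p:np.concatenate([np.concatenate([(FK(q,p)[0]-x)]) for q,x,M in D]+[.002*np.array(p-np.array([.36,.42,.42,.25,0,0,0,0]))]),[.36,.42,.42,.25,0,0,0,0])
par=r.x
lo=np.array([-3.01,-.46,-1.47,.13,-1,.04,-2.66]);hi=np.array([3.01,2.08,1.51,2.56,4.14,2.09,2.66])
def ik(P,M,q0):
    g=least_squares(lambda q:np.concatenate([(FK(q,par)[0]-P)*5,(FK(q,par)[1]-M).ravel(),.002*(q-q0)]),q0,bounds=(lo+.01,hi-.01)); p,Q=FK(g.x,par)
    return g.x,np.linalg.norm(p-P)*1000,np.degrees(R.from_matrix(Q.T@M).magnitude())
def Gm(yaw,t):
    c,q=np.cos(t),np.sin(t); return Z(yaw)@np.array([[c,0,q],[0,-1,0],[q,0,-c]])
E
python3 - <<'E'
from arm import *
print(par.round(4),[round(1000*np.linalg.norm(FK(q,par)[0]-x),1) for q,x,M in D])
qs=[np.array([0.05,.9,0,1.7,0,.4,-1.5]),np.array([0.05,.9,0,1.7,3.0,.2,1.6]),np.array([.05,.9,-1,1.7,.5,.4,-1.5]),np.array([.05,.9,1,1.7,-.5,.4,-1.5]),np.array([.05,.9,1,1.7,1.5,.3,0]),np.array([.05,.9,-1,1.7,1.5,.3,0])]
for nm,Pg,yaw in(('plate',np.array([.4684,-.3664,.036]),-.044),('home',np.array([.6135,-.0493,.052]),.115)):
  for deg in(15,22,30):
    for flip in(0,np.pi):
      M=Gm(yaw,np.radians(deg)); P=Pg+.008*M[:,2]; M=M@Z(flip)
      sol=[]
      for q0 in qs:
        q0=q0.copy()
        if nm=='plate': q0[0]+=.65
        x,e,a=ik(P,M,q0); sol.append((e+a,x))
      sol.sort(key=lambda t:t[0]); print(nm,deg,round(flip,1),[(round(t[0],1),t[1].round(2).tolist()) for t in sol[:2]])
E
```

```text
[ 0.2943  0.543   0.3009  0.2431  0.006   0.0713 -0.0159  0.0251] [np.float64(31.1), np.float64(48.9), np.float64(11.7), np.float64(10.4), np.float64(10.7), np.float64(8.5)]
plate 15 0 [(np.float64(0.0), [0.82, 0.95, -0.16, 2.13, 3.42, 0.14, 1.99]), (np.float64(1.8), [0.83, 0.95, -0.2, 1.96, -0.02, 0.05, -0.86])]
plate 15 3.1 [(np.float64(0.0), [0.98, 1.01, -0.6, 2.05, 1.72, 0.35, 0.52]), (np.float64(0.0), [0.89, 0.97, -0.41, 2.08, 1.99, 0.2, 0.23])]
plate 22 0 [(np.float64(0.0), [0.87, 0.97, -0.19, 2.19, 3.47, 0.32, 1.98]), (np.float64(16.2), [0.92, 0.96, -0.31, 1.94, -0.04, 0.05, -0.79])]
plate 22 3.1 [(np.float64(0.0), [1.11, 1.09, -0.84, 2.12, 2.01, 0.53, 0.3]), (np.float64(0.0), [1.07, 1.06, -0.72, 2.14, 2.15, 0.44, 0.14])]
plate 30 0 [(np.float64(0.0), [0.92, 1.01, -0.21, 2.26, 3.53, 0.52, 1.99]), (np.float64(0.0), [1.31, 1.4, -1.4, 2.11, 1.96, 1.01, -2.56])]
plate 30 3.1 [(np.float64(0.0), [1.22, 1.2, -1.01, 2.18, 2.21, 0.68, 0.21]), (np.float64(0.0), [1.18, 1.15, -0.9, 2.2, 2.35, 0.6, 0.05])]
home 15 0 [(np.float64(0.0), [0.14, 0.91, -0.07, 2.11, 3.17, 0.13, 1.76]), (np.float64(0.0), [0.14, 0.91, -0.07, 2.11, 3.11, 0.13, 1.82])]
home 15 3.1 [(np.float64(0.0), [0.37, 1.0, -0.67, 2.0, 1.66, 0.51, 0.14]), (np.float64(0.0), [0.32, 0.97, -0.54, 2.02, 1.7, 0.4, 0.08])]
home 22 0 [(np.float64(0.0), [0.16, 0.93, -0.08, 2.19, 3.2, 0.35, 1.75]), (np.float64(20.6), [0.17, 0.91, -0.11, 1.91, -0.01, 0.05, -1.32])]
home 22 3.1 [(np.float64(0.0), [0.42, 1.04, -0.74, 2.11, 2.06, 0.61, -0.22]), (np.float64(0.0), [0.47, 1.08, -0.86, 2.09, 1.97, 0.71, -0.11])]
home 30 0 [(np.float64(0.0), [0.17, 0.97, -0.09, 2.28, 3.23, 0.61, 1.74]), (np.float64(41.9), [0.22, 0.91, -0.17, 1.88, -0.02, 0.05, -1.28])]
home 30 3.1 [(np.float64(0.0), [0.49, 1.11, -0.87, 2.2, 2.29, 0.82, -0.38]), (np.float64(0.0), [0.54, 1.17, -1.01, 2.18, 2.19, 0.92, -0.24])]
```

Emit:
send_rows(
  motion=[
    {"x":0,"y":0,"z":-2,"rx":0,"ry":-0.12,"rz":0,"jaw":4.5},
    {"x":0,"y":0,"z":-2,"rx":0,"ry":-0.12,"rz":0,"jaw":4.5},
    {"x":0,"y":0,"z":-2,"rx":0,"ry":-0.12,"rz":0,"jaw":4.5},
    {"x":0,"y":0,"z":-2,"rx":0,"ry":-0.12,"rz":0,"jaw":4.5},
    {"x":0,"y":0,"z":0,"rx":0,"ry":0,"rz":0,"jaw":4.5},
  ],
)

```text
clock: 12.5
tool_pos: [0.4419, -0.3735, 0.2269]
eef_rot: [0.997, -0.009, 0.075, -0.011]
contact_force: [1.0, 0.7, -0.0]
opening: 0.51
finger_force: 0.0
```

```bash
python3 - <<'E'
from h import *
to([.52,-.3666,.25],-.044,0)
E
```

```text
12.5 [ 0.4419 -0.3735  0.2269] cm [ 8.05 -0.87 -1.09] cm after turn [ 7.77 -1.03 -2.31] rot [-0.0263 -0.1505  0.0263] F [ 1.   0.7 -0. ] q [ 0.47  0.65  0.37  1.85 -0.57  0.66 -0.38] open 44.9
```

Emit:
send_rows(
  motion=[
    {"x":4,"y":-0.4,"z":-0.5,"rx":-0.026,"ry":-0.149,"rz":0.026,"jaw":4.5},
    {"x":4,"y":-0.5,"z":-1.2,"rx":0,"ry":0,"rz":0,"jaw":4.5},
    {"x":0,"y":0,"z":0,"rx":0,"ry":0,"rz":-0.14,"jaw":4.5},
    {"x":0,"y":0,"z":0,"rx":0,"ry":0,"rz":-0.14,"jaw":4.5},
    {"x":0,"y":0,"z":0,"rx":0,"ry":0,"rz":-0.14,"jaw":4.5},
  ],
)

```text
clock: 13.0
tool_pos: [0.5138, -0.3687, 0.2452]
eef_rot: [0.983, 0.186, 0.005, -0.005]
contact_force: [-0.2, 0.2, 0.1]
opening: 0.511
finger_force: 0.0
```

Emit:
send_rows(
  motion=[
    {"x":0,"y":0,"z":0,"rx":0,"ry":0,"rz":-0.14,"jaw":4.5},
    {"x":0,"y":0,"z":0,"rx":0,"ry":0,"rz":-0.14,"jaw":4.5},
    {"x":0,"y":0,"z":0,"rx":0,"ry":0,"rz":-0.14,"jaw":4.5},
    {"x":0,"y":0,"z":0,"rx":0,"ry":0,"rz":-0.14,"jaw":4.5},
    {"x":0,"y":0,"z":0,"rx":0,"ry":0,"rz":-0.14,"jaw":4.5},
  ],
)

```text
clock: 13.5
tool_pos: [0.5135, -0.3689, 0.2455]
eef_rot: [0.859, 0.511, 0.007, -0.003]
contact_force: [0.5, -0.5, -0.1]
opening: 0.506
finger_force: 0.0
```

Emit:
send_rows(
  motion=[
    {"x":0,"y":0,"z":0,"rx":0,"ry":0,"rz":-0.14,"jaw":4.5},
    {"x":0,"y":0,"z":0,"rx":0,"ry":0,"rz":-0.14,"jaw":4.5},
    {"x":0,"y":0,"z":0,"rx":0,"ry":0,"rz":-0.14,"jaw":4.5},
    {"x":0,"y":0,"z":0,"rx":0,"ry":0,"rz":-0.14,"jaw":4.5},
    {"x":0,"y":0,"z":0,"rx":0,"ry":0,"rz":-0.14,"jaw":4.5},
  ],
)

```text
clock: 14.0
tool_pos: [0.5137, -0.369, 0.2457]
eef_rot: [0.632, 0.775, 0.008, 0.0]
contact_force: [0.1, -0.0, 0.5]
opening: 0.51
finger_force: 0.0
```

Emit:
send_rows(
  motion=[
    {"x":0,"y":0,"z":0,"rx":0,"ry":0,"rz":-0.14,"jaw":4.5},
    {"x":0,"y":0,"z":0,"rx":0,"ry":0,"rz":-0.14,"jaw":4.5},
    {"x":0,"y":0,"z":0,"rx":0,"ry":0,"rz":-0.14,"jaw":4.5},
    {"x":0,"y":0,"z":0,"rx":0,"ry":0,"rz":-0.14,"jaw":4.5},
    {"x":0,"y":0,"z":0,"rx":0,"ry":0,"rz":-0.14,"jaw":4.5},
  ],
)

```text
clock: 14.5
tool_pos: [0.5138, -0.369, 0.2459]
eef_rot: [0.328, 0.945, 0.007, 0.003]
contact_force: [-0.1, 0.7, -0.6]
opening: 0.512
finger_force: 0.0
```

```bash
cat >> h.py <<'E'
def tof(target, yaw, tilt):
    "flipped: tool x backward"
    s=get_state(); M=R.from_quat(s['eef_rot']).as_matrix(); p=np.array(s['tool_pos'])
    c,q=np.cos(tilt),np.sin(tilt)
    G=R.from_euler('z',yaw).as_matrix()@np.array([[-c,0,q],[0,1,0],[-q,0,-c]])
    print(s['clock'],p.round(4),'cm',(M.T@(np.array(target)-p)*100).round(2),'after',(G.T@(np.array(target)-p)*100).round(2),'rot',R.from_matrix(M.T@G).as_rotvec().round(4),'F',np.round(s['contact_force'],1),np.round(s['moment'],2),'q',s['q'].round(2),'open',round(s['opening']*88,1),flush=True)
E
python3 - <<'E'
from h import *
tof([.52,-.3666,.25],-.044,0)
E
```

```text
14.5 [ 0.5138 -0.369   0.2459] cm [-0.34  0.58 -0.4 ] after [-0.61  0.27 -0.41] rot [ 0.0142  0.0057 -0.6236] F [-0.1  0.7 -0.6] [-0.01 -0.08  0.04] q [ 0.68  0.7  -0.22  1.55  0.16  0.91  1.31] open 45.1
```

Emit:
send_rows(
  motion=[
    {"x":0,"y":0,"z":0,"rx":0.014,"ry":0.006,"rz":-0.148,"jaw":4.5},
    {"x":0,"y":0,"z":0,"rx":0,"ry":0,"rz":-0.148,"jaw":4.5},
    {"x":0,"y":0,"z":0,"rx":0,"ry":0,"rz":-0.148,"jaw":4.5},
    {"x":0,"y":0,"z":0,"rx":0,"ry":0,"rz":-0.148,"jaw":4.5},
    {"x":0.7,"y":4.5,"z":3,"rx":0,"ry":0,"rz":-0.03,"jaw":4.5},
  ],
)

```text
clock: 15.0
tool_pos: [0.5123, -0.3348, 0.221]
eef_rot: [0.029, 1.0, -0.003, 0.003]
contact_force: [0.9, -0.1, -0.2]
opening: 0.507
finger_force: 0.0
```

Emit:
send_rows(
  motion=[
    {"x":0.7,"y":4.4,"z":3,"rx":0,"ry":0,"rz":0,"jaw":4.5},
    {"x":0,"y":0,"z":3.6,"rx":0,"ry":0,"rz":0,"jaw":4.5},
    {"x":0,"y":0,"z":0,"rx":0.147,"ry":0,"rz":0,"jaw":4.5},
    {"x":0,"y":0,"z":0,"rx":0.147,"ry":0,"rz":0,"jaw":4.5},
    {"x":0,"y":0,"z":0,"rx":0.147,"ry":0,"rz":0,"jaw":4.5},
  ],
)

```text
clock: 15.5
tool_pos: [0.5062, -0.2857, 0.1543]
eef_rot: [0.025, 0.977, -0.211, -0.006]
contact_force: [0.8, 1.0, -2.8]
opening: 0.511
finger_force: 0.0
```

```bash
python3 - <<'E'
from h import *
tof([.50,-.28,.15],-.044,0); s=get_state(); print(s['q'].round(4),s['tool_pos'],s['eef_rot'].round(4))
E
```

```text
15.5 [ 0.5062 -0.2857  0.1543] cm [0.65 0.67 0.17] after [0.65 0.54 0.43] rot [-0.4259 -0.0031 -0.0073] F [ 0.8  1.  -2.8] [ 0.5  -0.11  0.03] q [0.1  0.78 0.18 1.95 0.72 0.45 1.09] open 44.9
[0.0994 0.7751 0.1836 1.9509 0.7205 0.4501 1.088 ] [ 0.50622788 -0.28568822  0.15431653] [ 0.0251  0.9771 -0.2113 -0.0062]
```

Emit:
send_rows(
  motion=[
    {"x":0,"y":0,"z":0,"rx":0,"ry":-0.1,"rz":0.047,"jaw":4.5},
    {"x":0,"y":0,"z":0,"rx":0,"ry":-0.1,"rz":0.047,"jaw":4.5},
    {"x":0,"y":0,"z":0,"rx":0,"ry":-0.1,"rz":0.047,"jaw":4.5},
    {"x":0,"y":0,"z":0,"rx":0,"ry":-0.1,"rz":0.047,"jaw":4.5},
    {"x":0,"y":0,"z":0,"rx":0,"ry":-0.1,"rz":0.047,"jaw":4.5},
  ],
)

```text
clock: 16.0
tool_pos: [0.4939, -0.2992, 0.1551]
eef_rot: [0.055, 0.966, -0.234, 0.092]
contact_force: [0.3, -0.1, 0.3]
opening: 0.512
finger_force: 0.0
```

```bash
python3 - <<'E'
from h import *
tof([.50,-.28,.15],-.044,.52)
E
```

```text
16.0 [ 0.4939 -0.2992  0.1551] cm [-0.37  2.01 -0.35] after [-0.2   1.94  0.7 ] rot [-0.4716 -0.3141  0.0542] F [ 0.3 -0.1  0.3] [0.51 0.03 0.02] q [0.11 0.76 0.21 2.15 1.67 0.29 0.06] open 45.0
```

Emit:
send_rows(
  motion=[
    {"x":0,"y":0,"z":0,"rx":0,"ry":-0.1,"rz":0.047,"jaw":4.5},
    {"x":0,"y":0,"z":0,"rx":0,"ry":-0.1,"rz":0.047,"jaw":4.5},
    {"x":0,"y":0,"z":0,"rx":0,"ry":-0.1,"rz":0.047,"jaw":4.5},
    {"x":0,"y":0,"z":0,"rx":-0.06,"ry":0,"rz":0,"jaw":4.5},
    {"x":0,"y":0,"z":0,"rx":-0.06,"ry":0,"rz":0,"jaw":4.5},
  ],
)

```text
clock: 16.5
tool_pos: [0.4857, -0.3028, 0.1529]
eef_rot: [0.066, 0.96, -0.182, 0.202]
contact_force: [-0.4, 0.4, 0.7]
opening: 0.51
finger_force: 0.0
```

```bash
python3 - <<'E'
from h import *
tof([.4709,-.3666,.11],-.044,.52)
E
```

```text
16.5 [ 0.4857 -0.3028  0.1529] cm [ 2.77 -4.81  5.52] after [ 3.17 -6.44  3.13] rot [-0.3691 -0.097   0.0042] F [-0.4  0.4  0.7] [0.34 0.22 0.01] q [ 0.48  0.74 -0.21  2.3   2.37  0.54 -0.56] open 44.9
```

Emit:
send_rows(
  motion=[
    {"x":0,"y":0,"z":0,"rx":-0.092,"ry":-0.024,"rz":0,"jaw":4.5},
    {"x":0,"y":0,"z":0,"rx":-0.092,"ry":-0.024,"rz":0,"jaw":4.5},
    {"x":0,"y":0,"z":0,"rx":-0.092,"ry":-0.024,"rz":0,"jaw":4.5},
    {"x":0,"y":0,"z":0,"rx":-0.092,"ry":-0.024,"rz":0,"jaw":4.5},
    {"x":0,"y":0,"z":0,"rx":0,"ry":0,"rz":0,"jaw":4.5},
  ],
)

```text
clock: 17.0
tool_pos: [0.4841, -0.3096, 0.1538]
eef_rot: [0.025, 0.966, -0.011, 0.257]
contact_force: [-0.0, -0.2, -0.1]
opening: 0.513
finger_force: 0.0
```

```bash
python3 - <<'E'
from h import *
tof([.4709,-.3666,.11],-.044,.5236)
E
```

```text
17.0 [ 0.4841 -0.3096  0.1538] cm [ 3.09 -5.72  3.34] after [ 3.12 -5.75  3.26] rot [-0.0126 -0.0035 -0.0034] F [-0.  -0.2 -0.1] [ 0.04  0.35 -0.02] q [ 0.97  0.77 -0.53  2.2   2.76  0.23 -0.58] open 45.1
```

Emit:
send_rows(
  motion=[
    {"x":0.8,"y":-1.45,"z":0.8,"rx":-0.012,"ry":-0.003,"rz":-0.003,"jaw":4.5},
    {"x":0.8,"y":-1.45,"z":0.8,"rx":0,"ry":0,"rz":0,"jaw":4.5},
    {"x":0.8,"y":-1.45,"z":0.8,"rx":0,"ry":0,"rz":0,"jaw":4.5},
    {"x":0.7,"y":-1.4,"z":0.8,"rx":0,"ry":0,"rz":0,"jaw":4.5},
    {"x":0,"y":0,"z":0,"rx":0,"ry":0,"rz":0,"jaw":4.5},
  ],
)

```text
clock: 17.5
tool_pos: [0.4726, -0.3651, 0.1088]
eef_rot: [0.019, 0.966, -0.007, 0.257]
contact_force: [0.4, 0.3, 0.8]
opening: 0.513
finger_force: 0.0
```

```bash
python3 - <<'E'
from h import *
tof([.4709,-.3666,.0297],-.044,.5236)
w=snap('wrist'); save('w6',w['img'])
E
```

```text
17.5 [ 0.4726 -0.3651  0.1088] cm [ 4.08 -0.14  6.78] after [ 4.1  -0.16  6.77] rot [-0.0005 -0.0033  0.0047] F [0.4 0.3 0.8] [ 0.06  0.37 -0.02] q [ 1.08  0.89 -0.53  2.12  2.85  0.2  -0.51] open 45.1
```

View pics/w6.png

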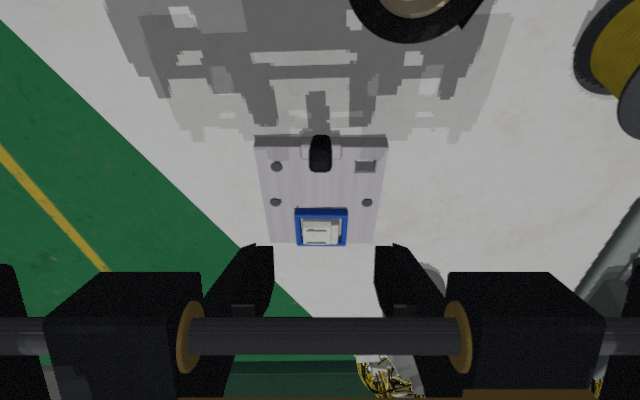

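Emit:
send_rows(
  motion=[
    {"x":1,"y":-0.1,"z":1.65,"rx":0,"ry":-0.003,"rz":0.004,"jaw":4.5},
    {"x":1,"y":-0.06,"z":1.65,"rx":0,"ry":0,"rz":0,"jaw":4.5},
    {"x":1,"y":0,"z":1.65,"rx":0,"ry":0,"rz":0,"jaw":4.5},
    {"x":1,"y":0,"z":1.65,"rx":0,"ry":0,"rz":0,"jaw":4.5},
    {"x":0.1,"y":0,"z":0.17,"rx":0,"ry":0,"rz":0,"jaw":4.5},
  ],
)

```text
clock: 18.05
tool_pos: [0.4716, -0.363, 0.0299]
eef_rot: [0.019, 0.966, -0.004, 0.259]
contact_force: [-0.1, -0.3, -1.1]
opening: 0.508
finger_force: 0.0
```

```bash
python3 - <<'E'
from h import *
tof([.4709,-.3666,.0297],-.044,.5236)
E
```

```text
18.05 [ 0.4716 -0.363   0.0299] cm [ 0.06 -0.36 -0.01] after [ 0.06 -0.36 -0.01] rot [ 0.0044 -0.0004  0.0032] F [-0.1 -0.3 -1.1] [ 0.1   0.32 -0.  ] q [ 1.08  1.06 -0.54  2.12  2.9   0.35 -0.48] open 44.7
```

Emit:
send_rows(
  grip_force=55,
  motion=[
    {"x":0,"y":-0.35,"z":0,"rx":0.004,"ry":0,"rz":0.003,"jaw":4.5},
    {"x":0,"y":0,"z":0,"rx":0,"ry":0,"rz":0,"jaw":0.8},
    {"x":0,"y":0,"z":0,"rx":0,"ry":0,"rz":0,"jaw":0.8},
    {"x":0,"y":0,"z":0,"rx":0,"ry":0,"rz":0,"jaw":0.8},
    {"x":0,"y":0,"z":0,"rx":0,"ry":0,"rz":0,"jaw":0.8},
  ],
)

```text
clock: 18.55
tool_pos: [0.472, -0.3683, 0.0321]
eef_rot: [0.021, 0.965, -0.007, 0.26]
contact_force: [-0.8, 0.1, 0.0]
opening: 0.169
finger_force: 0.0
```

Emit:
send_rows(
  motion=[
    {"x":0,"y":0,"z":0,"rx":0,"ry":0,"rz":0,"jaw":0.8},
    {"x":0,"y":0,"z":0,"rx":0,"ry":0,"rz":0,"jaw":0.8},
    {"x":0,"y":0,"z":0,"rx":0,"ry":0,"rz":0,"jaw":0.8},
    {"x":0,"y":0,"z":0,"rx":0,"ry":0,"rz":0,"jaw":0.8},
    {"x":0,"y":0,"z":0,"rx":0,"ry":0,"rz":0,"jaw":0.8},
  ],
)

```text
clock: 19.05
tool_pos: [0.472, -0.3681, 0.032]
eef_rot: [0.021, 0.965, -0.007, 0.26]
contact_force: [-2.5, -0.3, 5.7]
opening: 0.129
finger_force: 55.0
```

```bash
python3 - <<'E'
from h import *
tof([.4709,-.3666,.0297],-.044,.5236)
E
```

```text
19.05 [ 0.472  -0.3681  0.032 ] cm [0.22 0.15 0.14] after [0.22 0.15 0.14] rot [-0.0028  0.0023  0.001 ] F [-2.5 -0.3  5.7] [0.18 0.12 0.15] q [ 1.09  1.06 -0.54  2.12  2.9   0.35 -0.48] open 11.4
```

```bash
cat > arm2.py <<'E'
from arm import *
Q=lambda *a:R.from_quat(a).as_matrix()
s=get_state()
D+= [([.68,.7,-.22,1.55,.16,.91,1.31],[.5138,-.369,.2459],None),([.0994,.7751,.1836,1.9509,.7205,.4501,1.088],[.50623,-.28569,.15432],None),
([.11,.76,.21,2.15,1.67,.29,.06],[.4939,-.2992,.1551],None),([.48,.74,-.21,2.3,2.37,.54,-.56],[.4857,-.3028,.1529],None),([.97,.77,-.53,2.2,2.76,.23,-.58],[.4841,-.3096,.1538],None),
([1.08,1.06,-.54,2.12,2.9,.35,-.48],[.4716,-.363,.0299],None),([.47,.65,.37,1.85,-.57,.66,-.38],[.4419,-.3735,.2269],None),(s['q'],s['tool_pos'],None)]
def FK2(q,p):
    h,a,b,L,x1,y1,ex_,ey,fx,fy=p; k=np.array([0,0,1.])
    M=Z(-q[0]); P=M@np.array([x1,y1,h]); M=M@Y(q[1])@Z(-q[2]); P=P+M@np.array([ex_,ey,a]); M=M@Y(q[3])@Z(-q[4]); P=P+M@np.array([0,0,b]) ; M=M@Y(q[5]); P=P+M@np.array([fx,fy,L])
    return P,M@Z(-q[6]+1.5737)
p0=[.36,.42,.42,.25]+[0]*6
r=least_squares(lambda p:np.concatenate([FK2(q,p)[0]-x for q,x,M in D]+[1e-4*(p-np.array(p0))]),p0)
par=r.x
def ik(P,M,q0):
    g=least_squares(lambda q:np.concatenate([(FK2(q,par)[0]-P)*5,(FK2(q,par)[1]-M).ravel(),.002*(q-q0)]),q0,bounds=(lo+.01,hi-.01)); p,QQ=FK2(g.x,par)
    return g.x,np.linalg.norm(p-P)*1000,np.degrees(R.from_matrix(QQ.T@M).magnitude())
def Gf(yaw,t): return Gm(yaw,t)@Z(np.pi)
E
python3 - <<'E'
from arm2 import *
print(par.round(4),[round(1000*np.linalg.norm(FK2(q,par)[0]-x),1) for q,x,M in D])
q=np.array(s['q'])
P0=s['tool_pos']; 
for k in np.linspace(0,1,6):
    P=P0*(1-k)+k*np.array([.505,-.062,.092]); P[2]=.092
    q,e,a=ik(P,Gf(-.044+.159*k,.5236),q); print(P.round(3),q.round(2),round(e,1),round(a,1))
for X,z in((-177,.055),(-150,.05),(-120,.05),(-59,.05)):
    P=np.array([.6755+X/1000*.9934,-.042+X/1000*.1148,z]); q,e,a=ik(P,Gf(.115,.5236),q); print(X,q.round(2),round(e,1),round(a,1))
E
```

```text
[ 3.473e-01  5.626e-01  3.466e-01  3.172e-01  3.100e-03 -2.000e-02
 -4.800e-03 -2.430e-02 -2.000e-04 -1.200e-03] [np.float64(0.3), np.float64(6.5), np.float64(2.1), np.float64(0.5), np.float64(1.1), np.float64(4.3), np.float64(3.6), np.float64(1.1), np.float64(5.0), np.float64(2.6), np.float64(4.6), np.float64(1.9), np.float64(4.1), np.float64(1.9)]
[ 0.472 -0.368  0.092] [ 1.09  0.93 -0.54  2.12  2.87  0.23 -0.5 ] 0.0 0.0
[ 0.479 -0.307  0.092] [ 1.    0.93 -0.57  2.22  2.83  0.36 -0.53] 0.0 0.0
[ 0.485 -0.246  0.092] [ 0.9   0.93 -0.6   2.31  2.79  0.49 -0.57] 0.0 0.0
[ 0.492 -0.184  0.092] [ 0.78  0.94 -0.63  2.39  2.73  0.61 -0.62] 0.0 0.0
[ 0.498 -0.123  0.092] [ 0.64  0.95 -0.66  2.44  2.67  0.72 -0.68] 0.0 0.0
[ 0.505 -0.062  0.092] [ 0.5   0.97 -0.69  2.47  2.59  0.81 -0.73] 0.0 0.0
-177 [ 0.5   1.08 -0.68  2.49  2.65  0.93 -0.74] 0.0 0.0
-150 [ 0.48  1.07 -0.67  2.41  2.62  0.85 -0.72] 0.0 0.0
-120 [ 0.46  1.05 -0.65  2.33  2.59  0.77 -0.68] 0.0 0.0
-59 [ 0.4   1.03 -0.59  2.16  2.52  0.6  -0.62] 0.0 0.0
```

Emit:
send_rows(
  motion=[
    {"x":-0.25,"y":0,"z":-0.43,"rx":0,"ry":0,"rz":0,"jaw":0.8},
    {"x":-0.5,"y":0,"z":-0.87,"rx":0,"ry":0,"rz":0,"jaw":0.8},
    {"x":-0.75,"y":0,"z":-1.3,"rx":0,"ry":0,"rz":0,"jaw":0.8},
    {"x":-0.75,"y":0,"z":-1.3,"rx":0,"ry":0,"rz":0,"jaw":0.8},
    {"x":-0.5,"y":0,"z":-0.87,"rx":0,"ry":0,"rz":0,"jaw":0.8},
  ],
)

```text
clock: 19.55
tool_pos: [0.4717, -0.3681, 0.0878]
eef_rot: [0.021, 0.965, -0.007, 0.26]
contact_force: [0.4, 0.3, -1.9]
opening: 0.13
finger_force: 55.0
```

```bash
python3 - <<'E'
from h import *
tof([.505,-.062,.092],.115,.5236)
w=snap('wrist'); np.save('w7.npy',w,allow_pickle=True); save('w7',w['img'])
# nest corners in view vs expectation => pitch of plate
hsv=cv2.cvtColor(w['img'],cv2.COLOR_RGB2HSV); a=cv2.cvtColor(cv2.imread('pics/w6.png'),cv2.COLOR_BGR2HSV)
for h_ in(a,hsv):
    b=((h_[...,0]>98)&(h_[...,0]<125)&(h_[...,1]>150)).astype(np.uint8); b[:,:250]=0;b[:,420:]=0;b[350:]=0
    c,_=cv2.findContours(b,0,2); c=max(c,key=cv2.contourArea); print(cv2.boundingRect(c),cv2.contourArea(c))
# expected nest top centre in tool frame if plate rigid & level
s=get_state();M=R.from_quat(s['eef_rot']).as_matrix();p=np.array(s['tool_pos'])
dn=np.array([.5558,-.3703,.020])-np.array([.472,-.3681,.032])
print('expected nest px',proj(w,p+dn))
E
```

```text
19.55 [ 0.4717 -0.3681  0.0878] cm [-1.95 30.72  0.54] after [-6.11 30.02  3.05] rot [-0.0827  0.0016 -0.1368] F [ 0.4  0.3 -1.9] [ 0.05  0.71 -0.05] q [ 1.09  0.94 -0.54  2.12  2.86  0.25 -0.5 ] open 11.4
(295, 208, 52, 37) 628.0
(307, 309, 35, 9) 111.0
expected nest px (np.float64(325.7029040981114), np.float64(333.73593586938864))
```

```bash
python3 - <<'E'
from h import *
w=np.load('w7.npy',allow_pickle=True).item(); p=np.array([.4717,-.3681,.0878])
for pitch in(0,3,6,10):
    t=np.radians(pitch)
    for dx,dz in((-.0188,0),(-.0188,-.008)):
        d=np.array([.0838+dx,-.0022,-.012+dz]); d=np.array([d[0]*np.cos(t)+d[2]*np.sin(t),d[1],d[2]*np.cos(t)-d[0]*np.sin(t)])
        print(pitch,dz,np.round(proj(w,p+d),1))
    d=np.array([-.05+.0588,0,-.020]); d=np.array([d[0]*np.cos(t)+d[2]*np.sin(t),d[1],d[2]*np.cos(t)-d[0]*np.sin(t)]); print('front edge',np.round(proj(w,p+d),1))
im=w['img'].astype(int)
print([(v,im[v,360].tolist()) for v in range(225,300,5)])
E
```

```text
0 0 [324.7 317.8]
0 -0.008 [324.7 304.8]
front edge [324.2 249.9]
3 0 [324.7 311.6]
3 -0.008 [324.7 298.6]
front edge [324.1 247.9]
6 0 [324.6 305.5]
6 -0.008 [324.6 292.4]
front edge [324.  245.9]
10 0 [324.5 297.4]
10 -0.008 [324.4 284.3]
front edge [323.8 243.4]
[(225, [104, 104, 102]), (230, [85, 84, 88]), (235, [85, 83, 86]), (240, [85, 83, 85]), (245, [29, 29, 29]), (250, [16, 21, 19]), (255, [17, 17, 18]), (260, [16, 16, 15]), (265, [18, 17, 20]), (270, [7, 9, 13]), (275, [16, 13, 12]), (280, [8, 13, 14]), (285, [13, 12, 11]), (290, [10, 9, 13]), (295, [18, 19, 15])]
```

Emit:
send_rows(
  motion=[
    {"x":0,"y":0,"z":0,"rx":-0.02,"ry":0,"rz":-0.034,"jaw":0.8},
    {"x":0,"y":0,"z":0,"rx":-0.03,"ry":0,"rz":-0.05,"jaw":0.8},
    {"x":0,"y":0,"z":0,"rx":-0.032,"ry":0,"rz":-0.053,"jaw":0.8},
    {"x":-0.25,"y":1.2,"z":0.12,"rx":0,"ry":0,"rz":0,"jaw":0.8},
    {"x":-0.45,"y":2.2,"z":0.22,"rx":0,"ry":0,"rz":0,"jaw":0.8},
  ],
)

```text
clock: 20.1
tool_pos: [0.4752, -0.3347, 0.0869]
eef_rot: [-0.053, 0.964, 0.013, 0.259]
contact_force: [0.4, -0.1, -2.3]
opening: 0.132
finger_force: 55.0
```

Emit:
send_rows(
  motion=[
    {"x":-0.6,"y":3,"z":0.3,"rx":0,"ry":0,"rz":0,"jaw":0.8},
    {"x":-0.6,"y":3,"z":0.3,"rx":0,"ry":0,"rz":0,"jaw":0.8},
    {"x":-0.6,"y":3,"z":0.3,"rx":0,"ry":0,"rz":0,"jaw":0.8},
    {"x":-0.6,"y":3,"z":0.3,"rx":0,"ry":0,"rz":0,"jaw":0.8},
    {"x":-0.6,"y":3,"z":0.3,"rx":0,"ry":0,"rz":0,"jaw":0.8},
  ],
)

```text
clock: 20.6
tool_pos: [0.4909, -0.1784, 0.0893]
eef_rot: [-0.055, 0.964, 0.015, 0.259]
contact_force: [0.1, 0.3, -2.3]
opening: 0.128
finger_force: 55.0
```

Emit:
send_rows(
  motion=[
    {"x":-0.6,"y":3,"z":0.3,"rx":0,"ry":0,"rz":0,"jaw":0.8},
    {"x":-0.6,"y":3,"z":0.3,"rx":0,"ry":0,"rz":0,"jaw":0.8},
    {"x":-0.5,"y":2.5,"z":0.25,"rx":0,"ry":0,"rz":0,"jaw":0.8},
    {"x":-0.3,"y":1.5,"z":0.15,"rx":0,"ry":0,"rz":0,"jaw":0.8},
    {"x":0,"y":0,"z":0,"rx":0,"ry":0,"rz":0,"jaw":0.8},
  ],
)

```text
clock: 21.1
tool_pos: [0.502, -0.0747, 0.0908]
eef_rot: [-0.058, 0.964, 0.016, 0.259]
contact_force: [-0.3, -0.4, -2.2]
opening: 0.126
finger_force: 55.0
```

```bash
python3 - <<'E'
from h import *
tof([.505,-.0617,.056],.115,.5236)
E
```

```text
21.1 [ 0.502  -0.0747  0.0908] cm [1.35 1.25 3.24] after [1.35 1.25 3.24] rot [0.0043 0.0013 0.004 ] F [-0.3 -0.4 -2.2] [-0.03  0.68 -0.02] q [ 0.54  0.97 -0.7   2.47  2.61  0.8  -0.71] open 11.1
```

Emit:
send_rows(
  motion=[
    {"x":0.4,"y":0.4,"z":0.9,"rx":0.004,"ry":0.001,"rz":0.004,"jaw":0.8},
    {"x":0.4,"y":0.45,"z":0.9,"rx":0,"ry":0,"rz":0,"jaw":0.8},
    {"x":0.4,"y":0.4,"z":0.9,"rx":0,"ry":0,"rz":0,"jaw":0.8},
    {"x":0,"y":0,"z":0.1,"rx":0,"ry":0,"rz":0,"jaw":0.8},
    {"x":0,"y":0,"z":0,"rx":0,"ry":0,"rz":0,"jaw":0.8},
  ],
)

```text
clock: 21.6
tool_pos: [0.5041, -0.0665, 0.0601]
eef_rot: [-0.053, 0.965, 0.013, 0.258]
contact_force: [0.2, -0.8, -1.8]
opening: 0.135
finger_force: 55.0
```

```bash
python3 - <<'E'
from h import *
tof([.505,-.0617,.048],.115,.5236)
for n in('top','scene'):
    t=snap(n); np.save(n+'2.npy',t,allow_pickle=True); save(n+'2',t['img'])
    h_=cv2.cvtColor(t['img'],cv2.COLOR_RGB2HSV)
    b=((h_[...,0]>98)&(h_[...,0]<125)&(h_[...,1]>120)&(h_[...,2]>60)).astype(np.uint8)
    m,l,st,ce=cv2.connectedComponentsWithStats(b)
    for i in range(1,m):
        q=onz(t,*ce[i],.048)
        if st[i,4]>8 and .5<q[0]<.7 and abs(q[1]+.05)<.12:
            d=q-np.array([.6755,-.042,0]); c,si=np.cos(.115),np.sin(.115)
            print(n,ce[i],st[i],q.round(4),'press',round(d[0]*c+d[1]*si,4),round(-d[0]*si+d[1]*c,4))
E
```

```text
21.6 [ 0.5041 -0.0665  0.0601] cm [0.48 0.47 1.12] after [0.48 0.47 1.12] rot [-0.0053 -0.0006 -0.0048] F [ 0.2 -0.8 -1.8] [-0.03  0.69  0.  ] q [ 0.51  1.06 -0.69  2.47  2.62  0.9  -0.73] open 11.9
scene [300.96226415 213.52830189] [293 207  17  12  53] [ 0.5791 -0.0517  0.048 ] press -0.0969 0.0014
```

```bash
python3 - <<'E'
from h import *
t=np.load('scene2.npy',allow_pickle=True).item()
c=t['img'][175:250,245:345].copy()
c=cv2.resize(c,None,fx=8,fy=8,interpolation=cv2.INTER_CUBIC)
o=np.array([.6755,-.042]);cs,sn=np.cos(.115),np.sin(.115)
def W(x,y,z): return np.array([o[0]+x*cs-y*sn,o[1]+x*sn+y*cs,z])
def draw(a,b,col):
    p=[tuple(int(round((v-q)*8)) for v,q in zip(proj(t,k),(245,175))) for k in(a,b)]; cv2.line(c,p[0],p[1],col,1)
for y in(-.0435,.0435): draw(W(-.14,y,.016),W(-.05,y,.016),(255,0,0))
draw(W(-.14,-.075,.016),W(-.14,.075,.016),(255,0,0)); draw(W(-.052,-.068,.07),W(-.052,.068,.07),(255,0,255))
s=get_state(); p=np.array(s['tool_pos']); psi=.115
def V(x,y,z): return np.array([p[0]+(x+.0588)*cs-y*sn,p[1]+(x+.0588)*sn+y*cs,z+.028])
pts=[V(-.05,-.042,.012),V(.05,-.042,.012),V(.05,.042,.012),V(-.05,.042,.012)]
for i in range(4): draw(pts[i],pts[(i+1)%4],(0,255,0))
save('crop2',c[:600,:800])
E
```

```text
(no output)
```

View pics/crop2.png

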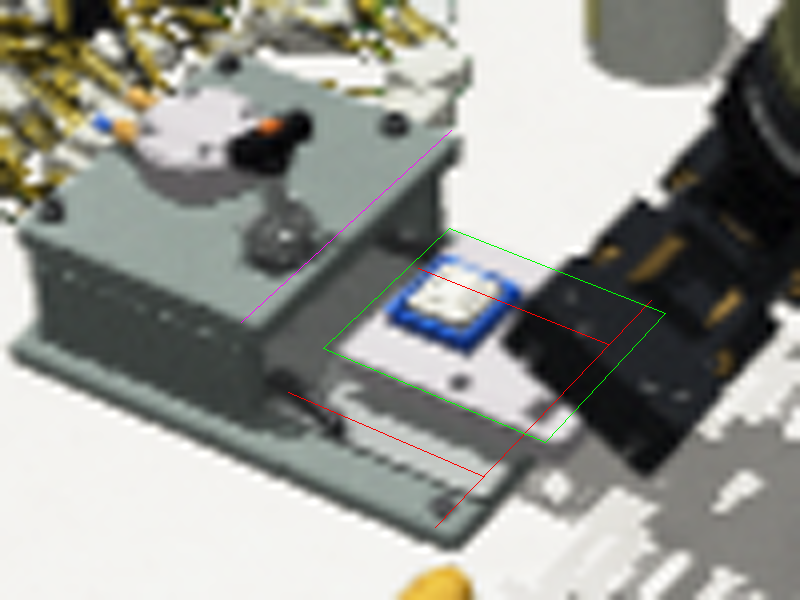

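Emit:
send_rows(
  motion=[
    {"x":0.1,"y":0.25,"z":0.24,"rx":-0.005,"ry":0,"rz":-0.005,"jaw":0.8},
    {"x":0.1,"y":0.25,"z":0.24,"rx":0,"ry":0,"rz":0,"jaw":0.8},
    {"x":0.1,"y":0,"z":0.24,"rx":0,"ry":0,"rz":0,"jaw":0.8},
    {"x":0.1,"y":0,"z":0.24,"rx":0,"ry":0,"rz":0,"jaw":0.8},
    {"x":0,"y":0,"z":0,"rx":0,"ry":0,"rz":0,"jaw":0.8},
  ],
)

```text
clock: 22.2
tool_pos: [0.5053, -0.0608, 0.0494]
eef_rot: [-0.056, 0.964, 0.015, 0.258]
contact_force: [0.2, 0.8, -1.8]
opening: 0.134
finger_force: 55.0
```

```bash
cat >> h.py <<'E'
def press():
    s=get_state(); d=np.array(s['tool_pos'])-[.6755,-.042,0]; c,q=np.cos(.115),np.sin(.115); f=s['contact_force']
    print('TCP press mm',round(1e3*(d[0]*c+d[1]*q),1),round(1e3*(-d[0]*q+d[1]*c),1),round(1e3*d[2],1),'F press',round(f[0]*c+f[1]*q,1),round(-f[0]*q+f[1]*c,1),round(f[2],1),flush=True)
    tof([.505,-.0617,.048],.115,.5236)
E
python3 -c "
from h import *
press()"
```

```text
TCP press mm -171.3 0.9 49.4 F press 0.3 0.8 -1.8
22.2 [ 0.5053 -0.0608  0.0494] cm [ 0.1  -0.09  0.11] after [ 0.1  -0.09  0.11] rot [ 0.0006 -0.0001  0.0007] F [ 0.2  0.8 -1.8] [-0.05  0.68  0.03] q [ 0.5   1.09 -0.69  2.47  2.63  0.92 -0.73] open 11.8
```

Emit:
send_rows(
  motion=[
    {"x":0.03,"y":-0.09,"z":0.045,"rx":0,"ry":0,"rz":0,"jaw":0.8},
    {"x":0.03,"y":0,"z":0.045,"rx":0,"ry":0,"rz":0,"jaw":0.8},
    {"x":0.03,"y":0,"z":0.045,"rx":0,"ry":0,"rz":0,"jaw":0.8},
    {"x":0,"y":0,"z":0,"rx":0,"ry":0,"rz":0,"jaw":0.8},
    {"x":0,"y":0,"z":0,"rx":0,"ry":0,"rz":0,"jaw":0.8},
  ],
)

```text
clock: 22.7
tool_pos: [0.5054, -0.0617, 0.0484]
eef_rot: [-0.056, 0.964, 0.015, 0.259]
contact_force: [0.1, -0.6, -1.4]
opening: 0.13
finger_force: 55.0
```

```bash
python3 -c "
from h import *
press()"
```

```text
TCP press mm -171.3 -0.1 48.4 F press 0.0 -0.6 -1.4
22.7 [ 0.5054 -0.0617  0.0484] cm [0.05 0.01 0.01] after [0.05 0.01 0.01] rot [0.0004 0.0006 0.001 ] F [ 0.1 -0.6 -1.4] [-0.08  0.55 -0.05] q [ 0.5   1.09 -0.69  2.47  2.64  0.92 -0.73] open 11.4
```

Emit:
send_rows(
  motion=[
    {"x":0.03,"y":0,"z":0.05,"rx":0,"ry":0,"rz":0,"jaw":0.8},
    {"x":-0.43,"y":0,"z":0.25,"rx":0,"ry":0,"rz":0,"jaw":0.8},
    {"x":-0.866,"y":0,"z":0.5,"rx":0,"ry":0,"rz":0,"jaw":0.8},
    {"x":-0.866,"y":0,"z":0.5,"rx":0,"ry":0,"rz":0,"jaw":0.8},
    {"x":0,"y":0,"z":0,"rx":0,"ry":0,"rz":0,"jaw":0.8},
  ],
)

```text
clock: 23.2
tool_pos: [0.5316, -0.0586, 0.0483]
eef_rot: [-0.056, 0.964, 0.015, 0.26]
contact_force: [0.4, -0.8, -2.5]
opening: 0.126
finger_force: 55.0
```

```bash
python3 -c "
from h import *
press()"
```

```text
TCP press mm -144.9 -0.0 48.3 F press 0.3 -0.8 -2.5
23.2 [ 0.5316 -0.0586  0.0483] cm [ 2.33  0.   -1.32] after [ 2.34  0.   -1.31] rot [0.     0.003  0.0012] F [ 0.4 -0.8 -2.5] [-0.    0.59 -0.05] q [ 0.48  1.07 -0.68  2.4   2.61  0.85 -0.7 ] open 11.1
```

Emit:
send_rows(
  motion=[
    {"x":0.03,"y":0,"z":0.05,"rx":0,"ry":0,"rz":0,"jaw":0.8},
    {"x":0.03,"y":0,"z":0.05,"rx":0,"ry":0,"rz":0,"jaw":0.8},
    {"x":-0.43,"y":0,"z":0.25,"rx":0,"ry":0,"rz":0,"jaw":0.8},
    {"x":0,"y":0,"z":0,"rx":0,"ry":0,"rz":0,"jaw":0.8},
    {"x":0,"y":0,"z":0,"rx":0,"ry":0,"rz":0,"jaw":0.8},
  ],
)

```text
clock: 23.7
tool_pos: [0.5315, -0.0586, 0.0479]
eef_rot: [-0.057, 0.965, 0.015, 0.257]
contact_force: [-15.3, -4.6, 23.7]
opening: 0.126
finger_force: 55.0
```

```bash
python3 -c "
from h import *
press()"
```

```text
TCP press mm -145.0 0.1 47.9 F press -15.7 -2.8 23.7
23.7 [ 0.5315 -0.0586  0.0479] cm [ 2.3  -0.   -1.34] after [ 2.3  -0.01 -1.34] rot [ 0.0009 -0.0023  0.0033] F [-15.3  -4.6  23.7] [-0.49  0.32 -0.32] q [ 0.48  1.07 -0.67  2.39  2.61  0.84 -0.7 ] open 11.1
```

Emit:
send_rows(
  motion=[
    {"x":-0.04,"y":0,"z":-0.07,"rx":0,"ry":0,"rz":0,"jaw":0.8},
    {"x":0,"y":0,"z":0,"rx":0,"ry":0,"rz":0,"jaw":0.8},
    {"x":0,"y":0,"z":0,"rx":0,"ry":0,"rz":0,"jaw":0.8},
    {"x":0,"y":0,"z":0,"rx":0,"ry":0,"rz":0,"jaw":0.8},
    {"x":0,"y":0,"z":0,"rx":0,"ry":0,"rz":0,"jaw":0.8},
  ],
)

```text
clock: 24.2
tool_pos: [0.5328, -0.0583, 0.0479]
eef_rot: [-0.057, 0.964, 0.015, 0.258]
contact_force: [-8.3, -3.0, 12.9]
opening: 0.13
finger_force: 55.0
```

```bash
python3 -c "
from h import *
press()"
```

```text
TCP press mm -143.7 0.2 47.9 F press -8.6 -2.1 12.9
24.2 [ 0.5328 -0.0583  0.0479] cm [ 2.42 -0.01 -1.4 ] after [ 2.42 -0.02 -1.41] rot [ 0.0011 -0.0015  0.0024] F [-8.3 -3.  12.9] [-0.3   0.38 -0.22] q [ 0.48  1.07 -0.67  2.39  2.61  0.83 -0.7 ] open 11.5
```

Emit:
send_rows(
  motion=[
    {"x":-0.03,"y":0,"z":-0.05,"rx":0,"ry":0,"rz":0,"jaw":0.8},
    {"x":-0.43,"y":0,"z":0.25,"rx":0,"ry":0,"rz":0,"jaw":0.8},
    {"x":-0.43,"y":0,"z":0.25,"rx":0,"ry":0,"rz":0,"jaw":0.8},
    {"x":-0.43,"y":0,"z":0.25,"rx":0,"ry":0,"rz":0,"jaw":0.8},
    {"x":0,"y":0,"z":0,"rx":0,"ry":0,"rz":0,"jaw":0.8},
  ],
)

```text
clock: 24.7
tool_pos: [0.5499, -0.0562, 0.048]
eef_rot: [-0.056, 0.964, 0.015, 0.259]
contact_force: [-1.4, -0.4, 3.6]
opening: 0.128
finger_force: 55.0
```

```bash
python3 -c "
from h import *
press()"
```

```text
TCP press mm -126.4 0.3 48.0 F press -1.4 -0.3 3.6
24.7 [ 0.5499 -0.0562  0.048 ] cm [ 3.91 -0.02 -2.27] after [ 3.91 -0.03 -2.26] rot [0.001  0.0007 0.0013] F [-1.4 -0.4  3.6] [0.04 0.23 0.  ] q [ 0.47  1.06 -0.66  2.35  2.59  0.79 -0.68] open 11.3
```

Emit:
send_rows(
  motion=[
    {"x":-0.6,"y":-0.02,"z":0.346,"rx":0,"ry":0,"rz":0,"jaw":0.8},
    {"x":-0.6,"y":0,"z":0.346,"rx":0,"ry":0,"rz":0,"jaw":0.8},
    {"x":-0.6,"y":0,"z":0.346,"rx":0,"ry":0,"rz":0,"jaw":0.8},
    {"x":-0.6,"y":0,"z":0.346,"rx":0,"ry":0,"rz":0,"jaw":0.8},
    {"x":0,"y":0,"z":0,"rx":0,"ry":0,"rz":0,"jaw":0.8},
  ],
)

```text
clock: 25.2
tool_pos: [0.578, -0.0532, 0.048]
eef_rot: [-0.056, 0.964, 0.015, 0.259]
contact_force: [0.4, -0.1, -1.5]
opening: 0.127
finger_force: 55.0
```

```bash
python3 -c "
from h import *
press()"
```

```text
TCP press mm -98.1 0.1 48.0 F press 0.4 -0.1 -1.5
25.2 [ 0.578  -0.0532  0.048 ] cm [ 6.36 -0.   -3.68] after [ 6.36 -0.01 -3.67] rot [0.0008 0.0014 0.0013] F [ 0.4 -0.1 -1.5] [0.09 0.4  0.1 ] q [ 0.45  1.05 -0.64  2.27  2.56  0.71 -0.65] open 11.2
```

Emit:
send_rows(
  motion=[
    {"x":-0.58,"y":-0.01,"z":0.366,"rx":0,"ry":0,"rz":0,"jaw":0.8},
    {"x":-0.6,"y":0,"z":0.352,"rx":0,"ry":0,"rz":0,"jaw":0.8},
    {"x":-0.6,"y":0,"z":0.346,"rx":0,"ry":0,"rz":0,"jaw":0.8},
    {"x":-0.45,"y":0,"z":0.26,"rx":0,"ry":0,"rz":0,"jaw":0.8},
    {"x":0,"y":0,"z":0,"rx":0,"ry":0,"rz":0,"jaw":0.8},
  ],
)

```text
clock: 25.7
tool_pos: [0.6031, -0.05, 0.048]
eef_rot: [-0.057, 0.964, 0.015, 0.259]
contact_force: [-3.2, 0.4, 6.1]
opening: 0.13
finger_force: 55.0
```

```bash
python3 -c "
from h import *
press()"
```

```text
TCP press mm -72.8 0.3 48.0 F press -3.2 0.8 6.1
25.7 [ 0.6031 -0.05    0.048 ] cm [ 8.55 -0.01 -4.95] after [ 8.56 -0.03 -4.94] rot [0.0013 0.001  0.0019] F [-3.2  0.4  6.1] [0.09 0.22 0.08] q [ 0.42  1.04 -0.62  2.2   2.53  0.65 -0.62] open 11.5
```

Emit:
send_rows(
  motion=[
    {"x":-0.26,"y":0,"z":0.15,"rx":0,"ry":0,"rz":0,"jaw":0.8},
    {"x":-0.26,"y":0,"z":0.15,"rx":0,"ry":0,"rz":0,"jaw":0.8},
    {"x":-0.26,"y":0,"z":0.15,"rx":0,"ry":0,"rz":0,"jaw":0.8},
    {"x":-0.17,"y":0,"z":0.1,"rx":0,"ry":0,"rz":0,"jaw":0.8},
    {"x":0,"y":0,"z":0,"rx":0,"ry":0,"rz":0,"jaw":0.8},
  ],
)

```text
clock: 26.2
tool_pos: [0.6127, -0.0488, 0.048]
eef_rot: [-0.057, 0.964, 0.015, 0.258]
contact_force: [-7.5, -0.9, 10.1]
opening: 0.128
finger_force: 55.0
```

```bash
python3 -c "
from h import *
press()"
```

```text
TCP press mm -63.1 0.5 48.0 F press -7.6 -0.1 10.1
26.2 [ 0.6127 -0.0488  0.048 ] cm [ 9.4  -0.02 -5.42] after [ 9.39 -0.05 -5.43] rot [ 0.0018 -0.0007  0.002 ] F [-7.5 -0.9 10.1] [-0.08  0.49 -0.06] q [ 0.41  1.04 -0.61  2.17  2.51  0.62 -0.61] open 11.3
```

Emit:
send_rows(
  motion=[
    {"x":-0.1,"y":0,"z":0.02,"rx":0,"ry":0,"rz":0,"jaw":0.8},
    {"x":-0.09,"y":0,"z":0.05,"rx":0,"ry":0,"rz":0,"jaw":0.8},
    {"x":-0.09,"y":0,"z":0.05,"rx":0,"ry":0,"rz":0,"jaw":0.8},
    {"x":0,"y":0,"z":0,"rx":0,"ry":0,"rz":0,"jaw":0.8},
    {"x":0,"y":0,"z":0,"rx":0,"ry":0,"rz":0,"jaw":0.8},
  ],
)

```text
clock: 26.7
tool_pos: [0.6157, -0.0485, 0.048]
eef_rot: [-0.057, 0.964, 0.015, 0.258]
contact_force: [-5.4, 0.1, 8.9]
opening: 0.126
finger_force: 55.0
```

Emit:
send_rows(
  motion=[
    {"x":-0.09,"y":0,"z":0.05,"rx":0,"ry":0,"rz":0,"jaw":0.8},
    {"x":-0.09,"y":0,"z":0.05,"rx":0,"ry":0,"rz":0,"jaw":0.8},
    {"x":0,"y":0,"z":0,"rx":0,"ry":0,"rz":0,"jaw":0.8},
    {"x":0,"y":0,"z":0,"rx":0,"ry":0,"rz":0,"jaw":0.8},
    {"x":0,"y":0,"z":0,"rx":0,"ry":0,"rz":0,"jaw":0.8},
  ],
)

```text
clock: 27.2
tool_pos: [0.6166, -0.0484, 0.048]
eef_rot: [-0.057, 0.965, 0.015, 0.257]
contact_force: [-10.1, -0.9, 12.2]
opening: 0.132
finger_force: 55.8
```

```bash
python3 -c "
from h import *
press()"
```

```text
TCP press mm -59.3 0.4 48.0 F press -10.2 0.3 12.2
27.2 [ 0.6166 -0.0484  0.048 ] cm [ 9.74 -0.01 -5.59] after [ 9.73 -0.04 -5.62] rot [ 0.002  -0.0027  0.002 ] F [-10.1  -0.9  12.2] [-0.14  0.71  0.01] q [ 0.41  1.03 -0.6   2.16  2.5   0.6  -0.6 ] open 11.6
```

Emit:
send_rows(
  motion=[
    {"x":-0.02,"y":0,"z":-0.035,"rx":0,"ry":0,"rz":0,"jaw":0.8},
    {"x":-0.09,"y":0,"z":0.05,"rx":0,"ry":0,"rz":0,"jaw":0.8},
    {"x":-0.09,"y":0,"z":0.05,"rx":0,"ry":0,"rz":0,"jaw":0.8},
    {"x":0,"y":0,"z":0,"rx":0,"ry":0,"rz":0,"jaw":0.8},
    {"x":0,"y":0,"z":0,"rx":0,"ry":0,"rz":0,"jaw":0.8},
  ],
)

```text
clock: 27.7
tool_pos: [0.6168, -0.0484, 0.048]
eef_rot: [-0.057, 0.965, 0.016, 0.256]
contact_force: [-14.8, -2.2, 16.3]
opening: 0.134
finger_force: 57.2
```

```bash
python3 -c "
from h import *
press()"
```

```text
TCP press mm -59.0 0.4 48.0 F press -15.0 -0.5 16.3
27.7 [ 0.6168 -0.0484  0.048 ] cm [ 9.78 -0.01 -5.58] after [ 9.75 -0.04 -5.63] rot [ 0.0024 -0.0057  0.002 ] F [-14.8  -2.2  16.3] [-0.23  1.2  -0.06] q [ 0.41  1.03 -0.6   2.15  2.5   0.6  -0.6 ] open 11.8
```

Emit:
send_rows(
  motion=[
    {"x":-0.03,"y":0,"z":-0.05,"rx":0,"ry":0,"rz":0,"jaw":0.8},
    {"x":-0.03,"y":0,"z":-0.05,"rx":0,"ry":0,"rz":0,"jaw":0.8},
    {"x":-0.045,"y":0,"z":0.025,"rx":0,"ry":0,"rz":0,"jaw":0.8},
    {"x":0,"y":0,"z":0,"rx":0,"ry":0,"rz":0,"jaw":0.8},
    {"x":0,"y":0,"z":0,"rx":0,"ry":0,"rz":0,"jaw":0.8},
  ],
)

```text
clock: 28.2
tool_pos: [0.6169, -0.0483, 0.048]
eef_rot: [-0.057, 0.965, 0.016, 0.255]
contact_force: [-12.1, -1.7, 7.6]
opening: 0.13
finger_force: 57.8
```

```bash
python3 - <<'E'
from h import *
press()
t=snap('scene'); np.save('scene3.npy',t,allow_pickle=True); save('scene3',t['img'])
E
```

```text
TCP press mm -59.0 0.4 48.0 F press -12.2 -0.2 7.6
28.2 [ 0.6169 -0.0483  0.048 ] cm [ 9.8  -0.02 -5.56] after [ 9.76 -0.05 -5.63] rot [ 0.0028 -0.0077  0.0015] F [-12.1  -1.7   7.6] [-0.23  1.45  0.03] q [ 0.4   1.03 -0.59  2.15  2.5   0.59 -0.6 ] open 11.4
```

Emit:
send_rows(
  motion=[
    {"x":0,"y":0,"z":0,"rx":0,"ry":0,"rz":0,"jaw":4},
    {"x":0,"y":0,"z":0,"rx":0,"ry":0,"rz":0,"jaw":4},
    {"x":0,"y":0,"z":0,"rx":0,"ry":0,"rz":0,"jaw":4},
    {"x":0,"y":0,"z":-0.5,"rx":0,"ry":0,"rz":0,"jaw":4},
    {"x":0,"y":0,"z":-1.5,"rx":0,"ry":0,"rz":0,"jaw":4},
  ],
)

```text
clock: 28.75
tool_pos: [0.6088, -0.0504, 0.0643]
eef_rot: [-0.055, 0.965, 0.015, 0.255]
contact_force: [-0.9, -0.6, -1.0]
opening: 0.451
finger_force: 0.0
```

Emit:
send_rows(
  motion=[
    {"x":0,"y":0,"z":-2,"rx":0,"ry":0,"rz":0,"jaw":4},
    {"x":0,"y":0,"z":-2,"rx":0,"ry":0,"rz":0,"jaw":4},
    {"x":0,"y":0,"z":-2,"rx":0,"ry":0,"rz":0,"jaw":4},
    {"x":-1,"y":0,"z":-1.73,"rx":0.08,"ry":0,"rz":0,"jaw":4},
    {"x":-1,"y":0,"z":-1.73,"rx":0.08,"ry":0,"rz":0,"jaw":4},
  ],
)

```text
clock: 29.25
tool_pos: [0.5825, -0.0521, 0.1613]
eef_rot: [-0.034, 0.962, -0.063, 0.264]
contact_force: [-0.1, 1.2, -0.5]
opening: 0.453
finger_force: 0.0
```

Emit:
send_rows(
  motion=[
    {"x":0,"y":0,"z":0,"rx":0.1,"ry":0,"rz":0,"jaw":6},
    {"x":0,"y":0,"z":0,"rx":0.1,"ry":0,"rz":0,"jaw":6},
    {"x":0,"y":0,"z":0,"rx":0.08,"ry":0,"rz":0,"jaw":6},
    {"x":0,"y":0,"z":0,"rx":0,"ry":0,"rz":0,"jaw":6},
    {"x":0,"y":0,"z":0,"rx":0,"ry":0,"rz":0,"jaw":6},
  ],
)

```text
clock: 29.75
tool_pos: [0.5825, -0.0504, 0.1596]
eef_rot: [0.001, 0.944, -0.194, 0.266]
contact_force: [-0.5, -0.6, 0.6]
opening: 0.684
finger_force: 0.0
```

```bash
python3 - <<'E'
from h import *
press()
t=snap('scene')
for n,z in(('scene',0),):
    h_=cv2.cvtColor(t['img'],cv2.COLOR_RGB2HSV); save('scene4',t['img'])
E
```

```text
TCP press mm -93.4 2.3 159.6 F press -0.6 -0.5 0.6
29.75 [ 0.5825 -0.0504  0.1596] cm [12.37  2.24  5.27] after [12.36 -0.23  5.75] rot [-0.4364  0.003   0.0021] F [-0.5 -0.6  0.6] [ 0.37  0.33 -0.01] q [-0.03  0.79 -0.36  2.26  1.97  0.83 -0.59] open 60.2
```

Leaned as planned; untilt now.

Emit:
send_rows(
  motion=[
    {"x":0,"y":0,"z":-0.5,"rx":0,"ry":0.1,"rz":-0.047,"jaw":6},
    {"x":0,"y":0,"z":-0.5,"rx":0,"ry":0.1,"rz":-0.047,"jaw":6},
    {"x":0,"y":0,"z":-0.5,"rx":0,"ry":0.1,"rz":-0.047,"jaw":6},
    {"x":0,"y":0,"z":-0.5,"rx":0,"ry":0.1,"rz":-0.047,"jaw":6},
    {"x":0,"y":0,"z":0,"rx":0,"ry":0.08,"rz":-0.037,"jaw":6},
  ],
)

```text
clock: 30.3
tool_pos: [0.5747, -0.0544, 0.1718]
eef_rot: [-0.041, 0.971, -0.226, 0.064]
contact_force: [0.5, -0.7, 0.1]
opening: 0.681
finger_force: 0.0
```

```bash
python3 - <<'E'
from h import *
tof([.6387,-.0173,.20],.115,0)
E
```

```text
30.3 [ 0.5747 -0.0544  0.1718] cm [-7.03  1.75 -3.2 ] after [-6.78  2.95 -2.82] rot [-0.4624  0.1038 -0.0308] F [ 0.5 -0.7  0.1] [ 0.38 -0.04  0.04] q [-0.08  0.75 -0.27  1.93  1.06  0.78  0.49] open 59.9
```

Emit:
send_rows(
  motion=[
    {"x":0,"y":0,"z":-0.7,"rx":0,"ry":0.1,"rz":-0.03,"jaw":6},
    {"x":0,"y":0,"z":-0.7,"rx":-0.115,"ry":0,"rz":0,"jaw":6},
    {"x":0,"y":0,"z":-0.7,"rx":-0.115,"ry":0,"rz":0,"jaw":6},
    {"x":0,"y":0,"z":0,"rx":-0.115,"ry":0,"rz":0,"jaw":6},
    {"x":0,"y":0,"z":0,"rx":-0.115,"ry":0,"rz":0,"jaw":6},
  ],
)

```text
clock: 30.8
tool_pos: [0.5737, -0.0467, 0.1911]
eef_rot: [-0.045, 0.999, 0.001, 0.005]
contact_force: [-0.6, -0.2, -1.4]
opening: 0.682
finger_force: 0.0
```

```bash
python3 - <<'E'
from h import *
tof([.6382,-.0173,.18],2.906-np.pi,0)
E
```

```text
30.8 [ 0.5737 -0.0467  0.1911] cm [-6.68  2.35  1.18] after [-5.59  4.37  1.11] rot [0.0022 0.0096 0.3258] F [-0.6 -0.2 -1.4] [ 0.11 -0.11 -0.  ] q [ 0.35  0.76 -0.61  1.77  0.58  0.79  1.11] open 60.0
```

Rotate, then translate over the T-grip (z stays ≥ .18).

Emit:
send_rows(
  motion=[
    {"x":0,"y":0,"z":0,"rx":0.002,"ry":0.01,"rz":0.11,"jaw":6},
    {"x":0,"y":0,"z":0,"rx":0,"ry":0,"rz":0.11,"jaw":6},
    {"x":0,"y":0,"z":0,"rx":0,"ry":0,"rz":0.106,"jaw":6},
    {"x":-2.8,"y":2.2,"z":0.5,"rx":0,"ry":0,"rz":0,"jaw":6},
    {"x":-2.8,"y":2.2,"z":0.5,"rx":0,"ry":0,"rz":0,"jaw":6},
  ],
)

```text
clock: 31.3
tool_pos: [0.6382, -0.0182, 0.1799]
eef_rot: [0.119, 0.993, -0.003, -0.001]
contact_force: [0.2, 0.1, 0.2]
opening: 0.678
finger_force: 0.0
```

Emit:
send_rows(
  motion=[
    {"x":0,"y":0,"z":0,"rx":0,"ry":0,"rz":0,"jaw":6},
    {"x":0,"y":0,"z":0,"rx":0,"ry":0,"rz":0,"jaw":6},
    {"x":0,"y":0,"z":0,"rx":0,"ry":0,"rz":0,"jaw":6},
    {"x":0,"y":0,"z":0,"rx":0,"ry":0,"rz":0,"jaw":6},
    {"x":0,"y":0,"z":0,"rx":0,"ry":0,"rz":0,"jaw":6},
  ],
)

```text
clock: 31.8
tool_pos: [0.6374, -0.0156, 0.1795]
eef_rot: [0.117, 0.993, -0.003, -0.002]
contact_force: [0.6, 0.4, 0.2]
opening: 0.68
finger_force: 0.0
```

```bash
python3 - <<'E'
from h import *
w=snap('wrist'); save('w8',w['img']); s=get_state()
M=R.from_quat(s['eef_rot']).as_matrix()
hsv=cv2.cvtColor(w['img'],cv2.COLOR_RGB2HSV)
o=(hsv[...,0]<18)&(hsv[...,1]>150)&(hsv[...,2]>120)
n,l,st,ce=cv2.connectedComponentsWithStats(o.astype(np.uint8))
for i in range(1,n):
    if st[i,4]>30:
        p=onz(w,*ce[i],.130); print(ce[i].round(0),st[i,4],p.round(4),(M.T@(p-s['tool_pos'])*100).round(2))
        if abs(p[0]-.638)<.02 and abs(p[1]+.017)<.02:
            x,y=map(int,ce[i]); k=np.zeros(o.shape,np.uint8); k[y-22:y+22,x-60:x+60]=(w['img'].max(2)<50)[y-22:y+22,x-60:x+60]
            c,_=cv2.findContours(k,0,2); c=max(c,key=cv2.contourArea); r=cv2.minAreaRect(c); print(r)
            W=np.array([onz(w,*q,.129)[:2] for q in c[:,0]]).astype(np.float32); vx,vy,_,_=cv2.fitLine(W,2,0,.01,.01).ravel(); print('bar world angle',np.arctan2(vy,vx),cv2.minAreaRect(W*1000))
tof([.6382,-.0173,.1171],2.906-np.pi,0)
# plate: blue / handle from scene
E
```

```text
31.85 [ 0.6376 -0.0153  0.1795] cm [-0.12 -0.15  6.24] after [-0.11 -0.18  6.24] rot [-0.0052 -0.0024  0.0013] F [-0.6  0.3 -0.2] [ 0.07 -0.22 -0.01] q [ 0.22  0.83 -0.51  1.58  0.49  0.87  0.86] open 59.8
```

Emit:
send_rows(
  motion=[
    {"x":-0.07,"y":-0.2,"z":1.5,"rx":-0.005,"ry":-0.002,"rz":0,"jaw":6},
    {"x":0,"y":0,"z":1.7,"rx":0,"ry":0,"rz":0,"jaw":6},
    {"x":0,"y":0,"z":1.7,"rx":0,"ry":0,"rz":0,"jaw":6},
    {"x":0,"y":0,"z":1.2,"rx":0,"ry":0,"rz":0,"jaw":6},
    {"x":0,"y":0,"z":0.1,"rx":0,"ry":0,"rz":0,"jaw":6},
  ],
)

```text
clock: 32.35
tool_pos: [0.637, -0.017, 0.1158]
eef_rot: [0.116, 0.993, -0.0, -0.002]
contact_force: [0.3, -0.1, 0.1]
opening: 0.68
finger_force: 0.0
```

```bash
python3 - <<'E'
from h import *
tof([.6377,-.0175,.1171],2.92-np.pi,0)
E
```

```text
32.35 [ 0.637  -0.017   0.1158] cm [-0.08 -0.03 -0.13] after [-0.08 -0.04 -0.13] rot [-0.0008 -0.0033 -0.0119] F [ 0.3 -0.1  0.1] [ 0.05 -0.12 -0.01] q [ 0.2   0.91 -0.47  1.62  0.55  0.75  0.82] open 59.9
```

Emit:
send_rows(
  grip_force=40,
  motion=[
    {"x":-0.07,"y":-0.03,"z":-0.05,"rx":0,"ry":-0.003,"rz":-0.012,"jaw":6},
    {"x":0,"y":0,"z":0,"rx":0,"ry":0,"rz":0,"jaw":3},
    {"x":0,"y":0,"z":0,"rx":0,"ry":0,"rz":0,"jaw":3},
    {"x":0,"y":0,"z":0,"rx":0,"ry":0,"rz":0,"jaw":3},
    {"x":0,"y":0,"z":0,"rx":0,"ry":0,"rz":0,"jaw":3},
  ],
)

```text
clock: 32.85
tool_pos: [0.639, -0.0177, 0.1184]
eef_rot: [0.111, 0.994, -0.0, 0.002]
contact_force: [-1.1, -1.8, 2.9]
opening: 0.399
finger_force: 40.0
```

```bash
python3 - <<'E'
from h import *
tof([.6377,-.0175,.1171],2.92-np.pi,0)
E
```

```text
32.85 [ 0.639  -0.0177  0.1184] cm [ 0.13 -0.01  0.13] after [ 0.13 -0.01  0.13] rot [-0.0003  0.0034 -0.0005] F [-1.1 -1.8  2.9] [-0.17  0.02 -0.01] q [ 0.21  0.91 -0.47  1.62  0.55  0.75  0.83] open 35.1
```

Emit:
send_rows(
  motion=[
    {"x":0,"y":0,"z":-0.15,"rx":0,"ry":0,"rz":0,"jaw":3},
    {"x":0,"y":0,"z":-0.15,"rx":0,"ry":0,"rz":0,"jaw":3},
    {"x":0,"y":0,"z":-0.1,"rx":0,"ry":0,"rz":0,"jaw":3},
    {"x":0,"y":0,"z":0,"rx":0,"ry":0,"rz":0,"jaw":3},
    {"x":0,"y":0,"z":0,"rx":0,"ry":0,"rz":0,"jaw":3},
  ],
)

```text
clock: 33.35
tool_pos: [0.6387, -0.0176, 0.1211]
eef_rot: [0.111, 0.994, -0.0, 0.001]
contact_force: [2.7, -2.1, -12.4]
opening: 0.399
finger_force: 40.0
```

```bash
python3 - <<'E'
from h import *
tof([.6377,-.0175,.1171],2.92-np.pi,0)
E
```

```text
33.35 [ 0.6387 -0.0176  0.1211] cm [ 0.1  -0.01  0.4 ] after [ 0.1  -0.01  0.4 ] rot [-0.0002  0.0021 -0.0003] F [  2.7  -2.1 -12.4] [-0.28 -1.02  0.02] q [ 0.21  0.9  -0.47  1.62  0.55  0.76  0.83] open 35.1
```

Emit:
send_rows(
  motion=[
    {"x":0,"y":0,"z":-0.06,"rx":0,"ry":0,"rz":0,"jaw":3},
    {"x":0,"y":0,"z":0,"rx":0,"ry":0,"rz":0.1,"jaw":3},
    {"x":0,"y":0,"z":0,"rx":0,"ry":0,"rz":0.1,"jaw":3},
    {"x":0,"y":0,"z":0,"rx":0,"ry":0,"rz":0.1,"jaw":3},
    {"x":0,"y":0,"z":0,"rx":0,"ry":0,"rz":0.1,"jaw":3},
  ],
)

```text
clock: 33.85
tool_pos: [0.6386, -0.0179, 0.1221]
eef_rot: [0.308, 0.951, -0.0, 0.001]
contact_force: [4.0, -2.5, -12.4]
opening: 0.399
finger_force: 40.0
```

```bash
python3 - <<'E'
from h import *
tof([.6377,-.0175,.1171],1.70-np.pi,0)
E
```

```text
33.85 [ 0.6386 -0.0179  0.1221] cm [ 0.1  -0.03  0.5 ] after [ 0.05 -0.09  0.5 ] rot [0.0013 0.0021 0.8154] F [  4.   -2.5 -12.4] [-0.53 -0.93  0.03] q [ 0.15  0.88 -0.37  1.62  0.44  0.72  0.52] open 35.1
```

Emit:
send_rows(
  motion=[
    {"x":0,"y":0,"z":0,"rx":0,"ry":0,"rz":0.1,"jaw":3},
    {"x":0,"y":0,"z":0,"rx":0,"ry":0,"rz":0.1,"jaw":3},
    {"x":0,"y":0,"z":0,"rx":0,"ry":0,"rz":0.1,"jaw":3},
    {"x":0,"y":0,"z":0,"rx":0,"ry":0,"rz":0.1,"jaw":3},
    {"x":0,"y":0,"z":0,"rx":0,"ry":0,"rz":0.1,"jaw":3},
  ],
)

```text
clock: 34.35
tool_pos: [0.6384, -0.0181, 0.122]
eef_rot: [0.534, 0.846, -0.0, 0.001]
contact_force: [3.5, -3.6, -12.4]
opening: 0.399
finger_force: 40.0
```

Emit:
send_rows(
  motion=[
    {"x":0,"y":0,"z":0,"rx":0,"ry":0,"rz":0.1,"jaw":3},
    {"x":0,"y":0,"z":0,"rx":0,"ry":0,"rz":0.1,"jaw":3},
    {"x":0,"y":0,"z":0,"rx":0,"ry":0,"rz":0.1,"jaw":3},
    {"x":0,"y":0,"z":0,"rx":0,"ry":0,"rz":0.02,"jaw":3},
    {"x":0,"y":0,"z":0,"rx":0,"ry":0,"rz":0,"jaw":3},
  ],
)

```text
clock: 34.85
tool_pos: [0.6382, -0.0182, 0.122]
eef_rot: [0.66, 0.751, -0.0, 0.001]
contact_force: [1.8, -4.0, -12.1]
opening: 0.402
finger_force: 40.0
```

```bash
python3 - <<'E'
from h import *
tof([.6377,-.0175,.1071],1.692-np.pi,0)
E
```

```text
34.85 [ 0.6382 -0.0182  0.122 ] cm [ 0.08 -0.04  1.49] after [ 0.07 -0.04  1.49] rot [0.0011 0.0019 0.007 ] F [  1.8  -4.  -12.1] [-0.85 -0.8   0.01] q [ 0.04  0.87 -0.15  1.63  0.19  0.66 -0.08] open 35.4
```

Emit:
send_rows(
  motion=[
    {"x":0,"y":0,"z":0.3,"rx":0,"ry":0,"rz":0.007,"jaw":3},
    {"x":0,"y":0,"z":0.3,"rx":0,"ry":0,"rz":0,"jaw":3},
    {"x":0,"y":0,"z":0.3,"rx":0,"ry":0,"rz":0,"jaw":3},
    {"x":0,"y":0,"z":0.3,"rx":0,"ry":0,"rz":0,"jaw":3},
    {"x":0,"y":0,"z":0,"rx":0,"ry":0,"rz":0,"jaw":3},
  ],
)

```text
clock: 35.35
tool_pos: [0.6382, -0.0181, 0.11]
eef_rot: [0.663, 0.749, -0.0, 0.001]
contact_force: [0.4, -5.9, -6.5]
opening: 0.398
finger_force: 40.0
```

```bash
python3 - <<'E'
from h import *
tof([.6377,-.0175,.1071],1.692-np.pi,0)
E
```

```text
35.35 [ 0.6382 -0.0181  0.11  ] cm [ 0.07 -0.05  0.29] after [ 0.07 -0.05  0.29] rot [0.0011 0.0015 0.0002] F [ 0.4 -5.9 -6.5] [-1.05 -0.44 -0.02] q [ 0.03  0.88 -0.14  1.63  0.19  0.64 -0.09] open 35.1
```

Emit:
send_rows(
  motion=[
    {"x":0,"y":0,"z":0.15,"rx":0,"ry":0,"rz":0,"jaw":3},
    {"x":0,"y":0,"z":0.1,"rx":0,"ry":0,"rz":0,"jaw":3},
    {"x":0,"y":0,"z":0.05,"rx":0,"ry":0,"rz":0,"jaw":3},
    {"x":0,"y":0,"z":0,"rx":0,"ry":0,"rz":0,"jaw":3},
    {"x":0,"y":0,"z":0,"rx":0,"ry":0,"rz":0,"jaw":3},
  ],
)

```text
clock: 35.85
tool_pos: [0.6383, -0.0181, 0.1076]
eef_rot: [0.663, 0.749, -0.0, 0.001]
contact_force: [0.6, -5.8, -5.3]
opening: 0.395
finger_force: 40.0
```

```bash
python3 - <<'E'
from h import *
tof([.6377,-.0175,.1071],1.692-np.pi,0)
E
```

```text
35.85 [ 0.6383 -0.0181  0.1076] cm [ 0.07 -0.05  0.05] after [ 0.07 -0.05  0.05] rot [0.0013 0.0016 0.0004] F [ 0.6 -5.8 -5.3] [-1.09 -0.25 -0.  ] q [ 0.03  0.89 -0.14  1.63  0.19  0.63 -0.09] open 34.8
```

Release and rise clear, then check the grip and plate in a picture numerically.

Emit:
send_rows(
  motion=[
    {"x":0,"y":0,"z":0,"rx":0,"ry":0,"rz":0,"jaw":6},
    {"x":0,"y":0,"z":0,"rx":0,"ry":0,"rz":0,"jaw":6},
    {"x":0,"y":0,"z":0,"rx":0,"ry":0,"rz":0,"jaw":6},
    {"x":0,"y":0,"z":0,"rx":0,"ry":0,"rz":0,"jaw":6},
    {"x":0,"y":0,"z":-1,"rx":0,"ry":0,"rz":0,"jaw":6},
  ],
)

```text
clock: 36.35
tool_pos: [0.6378, -0.0166, 0.1168]
eef_rot: [0.662, 0.749, 0.0, -0.0]
contact_force: [-0.7, -0.1, -0.2]
opening: 0.679
finger_force: 0.0
```

Emit:
send_rows(
  motion=[
    {"x":0,"y":0,"z":-2.5,"rx":0,"ry":0,"rz":0,"jaw":6},
    {"x":0,"y":0,"z":-3.5,"rx":0,"ry":0,"rz":0,"jaw":6},
    {"x":0,"y":0,"z":-4,"rx":0,"ry":0,"rz":0,"jaw":6},
    {"x":0,"y":0,"z":-3,"rx":0,"ry":0,"rz":0,"jaw":6},
    {"x":0,"y":0,"z":0,"rx":0,"ry":0,"rz":0,"jaw":6},
  ],
)

```text
clock: 36.85
tool_pos: [0.6414, -0.0167, 0.2532]
eef_rot: [0.663, 0.749, 0.004, 0.005]
contact_force: [0.7, 0.6, -0.6]
opening: 0.677
finger_force: 0.0
```

Emit:
send_rows(
  motion=[
    {"x":0,"y":0,"z":0,"rx":0,"ry":0,"rz":0,"jaw":6},
    {"x":0,"y":0,"z":0,"rx":0,"ry":0,"rz":0,"jaw":6},
    {"x":0,"y":0,"z":0,"rx":0,"ry":0,"rz":0,"jaw":6},
    {"x":0,"y":0,"z":0,"rx":0,"ry":0,"rz":0,"jaw":6},
    {"x":0,"y":0,"z":0,"rx":0,"ry":0,"rz":0,"jaw":6},
  ],
)

```text
clock: 37.35
tool_pos: [0.6381, -0.0171, 0.2466]
eef_rot: [0.663, 0.749, 0.0, 0.0]
contact_force: [-0.7, -0.8, 0.9]
opening: 0.681
finger_force: 0.0
```

```bash
python3 - <<'E'
from h import *
s=get_state(); print(s['clock'],s['tool_pos'].round(4),s['contact_force'].round(1))
w=snap('wrist'); save('w9',w['img'])
hsv=cv2.cvtColor(w['img'],cv2.COLOR_RGB2HSV)
o=(hsv[...,0]<18)&(hsv[...,1]>150)&(hsv[...,2]>100)
n,l,st,ce=cv2.connectedComponentsWithStats(o.astype(np.uint8))
for i in range(1,n):
    if st[i,4]>30: print('orange',ce[i].round(1),st[i,4],onz(w,*ce[i],.119).round(4),onz(w,*ce[i],.13).round(4))
# handle of the plate when home: top end centre and front edge, predicted px
o_=np.array([.6755,-.042]);c,sn=np.cos(.115),np.sin(.115)
W=lambda x,y,z:np.array([o_[0]+x*c-y*sn,o_[1]+x*sn+y*c,z])
for nm,p in(('handle top',W(-.072,0,.05+.016)),('handle mid',W(-.0625,0,.05)),('plate front corner L',W(-.05,.042,.028)),('plate front corner R',W(-.05,-.042,.028)),('bridge front',W(-.052,0,.07))): print(nm,np.round(proj(w,p),1))
k=(w['img'].max(2)<45).astype(np.uint8); k[230:]=0
n,l,st,ce=cv2.connectedComponentsWithStats(k)
for i in range(1,n):
    if st[i,4]>80: print('dark',st[i],ce[i].round(0))
E
```

```text
37.35 [ 0.6381 -0.0171  0.2466] [-0.7 -0.8  0.9]
orange [ 81.8 137.7] 303 [0.4591 0.0032 0.119 ] [0.4662 0.0055 0.13  ]
orange [ 37.9 137.7] 301 [ 0.4277 -0.0006  0.119 ] [0.4361 0.0018 0.13  ]
orange [323.5 192.9] 63 [ 0.6377 -0.017   0.119 ] [ 0.6373 -0.0139  0.13  ]
orange [ 72.2 204.5] 49 [ 0.4482 -0.0492  0.119 ] [ 0.4557 -0.0447  0.13  ]
handle top [282.8 207.1]
handle mid [294.5 201.9]
plate front corner L [308.  154.7]
plate front corner R [308.6 233.6]
bridge front [304.3 208.6]
dark [ 449    0  191   29 2692] [574.   9.]
dark [   0    6   36  149 2138] [13. 81.]
dark [  38   21   73   87 1380] [92. 74.]
dark [ 41  63  19  20 283] [50. 72.]
dark [600  63  40  17 185] [622.  69.]
dark [591  93  40  11  90] [614.  98.]
dark [599 114  41  44 284] [629. 134.]
dark [516 129  85  49 948] [561. 157.]
dark [550 162  41  13 111] [573. 168.]
dark [531 166  82  27 478] [576. 183.]
dark [622 168  18  11 106] [631. 173.]
dark [ 278  171   69   41 1070] [312. 193.]
dark [485 177  49  16 170] [509. 186.]
dark [606 184  34  21 324] [626. 195.]
dark [569 198  69  15 419] [604. 206.]
dark [517 212  44  16 111] [539. 221.]
```

```bash
python3 -c "
from plant import *
print(finish_job())"
```

```text
the job is handed in; nothing more can be done
None
```

The job is handed in: the plunger was parked, the plate slid in until it met a firm stop at the home position, and the plunger then turned back and dropped fully into the slot, with the gripper let go and clear; I did not re-check the housing in its nest or the other bench items in a final picture.

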